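# Flip a chromatography plate face-down onto the reader

### The job

Lower the reader's part-raised flip-over leaf onto its two rest posts and load the plate cassette from the drying stand into it, white coated side up, so that both end catches click home; then swing the leaf right over and press its red button so that the cassette drops face-down onto the reader's window. Swing the empty leaf back onto its rest posts, leaving the cassette lying flat in the window. The plate is coated glass: do not touch the white coating, do not force it, and leave the bottles alone.

Things in the scene. Friction and masses are not known exactly. Their poses are not given: they have to be found in the camera images.
- cassette: Flat black cassette, blue rim on its face, holding the white plate. Body 104 x 58 x 14 mm (x, y, z) plus at each x end a tongue 22 mm wide, 6 mm thick (z 0 to 6) reaching x = +-60 mm. Origin: centre of its underside (black back); z out of the white face. About 0.16 kg; same either way round. Starts face up on the stand, underside 30 mm above the table; grip across the 58 mm at mid-length.
- end_a (a point): Middle of the cassette's blue end rim at its -x end, on top of the rim: x = -45 mm, z = 14 mm in the cassette's frame (axes as the cassette). The end rims are 14 mm wide in x (38 to 52 mm from the middle): a place to press.
- end_b (a point): The same at the cassette's +x end: x = +45 mm, z = 14 mm.
- coated_plate: White coated glass plate with coloured spots, 76 x 46 mm, fixed in the cassette, same origin and axes as the cassette; its face lies at z = 11 mm, 3 mm below the blue rim (6 mm wide along the sides, 14 mm at the ends). Not to be touched.
- stand: Fixed steel drying stand, 120 x 38 mm, 30 mm high, narrower than the cassette so that fingers pass beside it. Origin: centre of its underside; long side along x, roughly as the cassette on it.
- reader: Fixed plate reader; its x runs along the hinge. White housing 62 mm high, 190 mm long on the -y side (y = -106 to -10 mm); low blue plinth, 30 mm high, on the +y side (to y = 100 mm) with two rest posts at y = 85 mm; hinge axis between them at y = 0, 85 mm above the table. Origin: on the table below the middle of the hinge.
- window (a point): Centre of the dark glass window on top of the white housing, 62 mm above the table, 59 mm to the reader's -y side of the hinge; axes as the reader. Black locators 12 mm high stand round it, 2 mm of play per side for the cassette lying with its long side along x.
- leaf (a joint): Angle of the aluminium flip-over leaf, rad. 0 = down on its rest posts on the reader's +y side, where it slopes up from the hinge at 0.40 rad to the level; 2.74 = swung right over, level above the window. Stops at both ends. It starts raised 0.05 to 0.45. Stiff friction hinge (0.32 N m): stays where it is left. Leaf about 0.32 kg.
- leaf_hinge (a point): Middle of the hinge axis; its axes turn with the leaf: x along the hinge, y from the hinge to the leaf's free end, z out of the loading side (up and towards the window when the leaf is on its posts).
- leaf_nest (a point): Centre of the leaf's nest on its floor, 59 mm from the hinge, axes as leaf_hinge. Floor 150 x 90 mm, 5 mm thick. Black locators 21 mm high near the nest's corners, flared at the top (3 mm lead-in), leave 1 mm of play per side for the cassette, long side along x. The middle 60 mm of both long sides is free for fingers.
- roller_a (a point): Brass roller of the sprung catch at the nest's -x end, 61 mm from its centre. A cassette put in loosely rests with its tongues on both rollers, underside 9 mm above the floor. Pressed down with 5 to 8 N at each end (10 to 14 N over both) the tongues snap past and the underside meets the floor; then it stays in when turned over. Not clicked in at both ends, it falls out.
- roller_b (a point): The same at the nest's +x end.
- leaf_handle (a point): Middle of the round handle bar at the leaf's free end, 135 mm from the hinge and 2.5 mm below the floor plane, axes as leaf_hinge; bar 9 mm thick, 70 mm long, along x, with a 30 mm gap between bar and leaf for a finger. It moves on an arc about leaf_hinge. A light grip (20 to 40 N) lets the bar turn in the fingers.
- eject_button (a point): Middle of the outer face of the red ejector button, 32 mm across, on the back of the leaf behind the nest's centre (underneath while loading; on top when swung over, 109 mm above the table); axes as leaf_hinge. Pushed in 7.5 mm to its stop (10 to 16 N) it drives the cassette out of the catches; it springs back.
- reagent_bottle: Bystander: white jar with blue cap and green label, 68 mm across, 115 mm high; origin at the centre of its underside.
- amber_bottle: Bystander: brown glass bottle with black cap, 54 mm across, 110 mm high; origin at the centre of its underside.
- white_jar: Bystander: white jar with yellow label, 66 mm across, 75 mm high; origin at the centre of its underside.
There are look-alikes about, which are no part of the job. There is more than one size of the cassette; the one meant has the size given above.

How it is judged:
By the outcome, as a careful person would: the job done as asked, in the order asked, and still so for the second after the job is handed in, with the robot touching nothing.
It also fails if it takes over 72 s, if anything falls off the work surface, if the arm or the gripper's body presses on something with over 40 N, if the wrist force passes 120 N, or if a joint passes its speed limit or range.

### The arm

A 6-joint arm with a two-finger parallel gripper is mounted at the origin on the work surface. World frame = base frame: x ahead of the robot, y to its left, z up, the work surface at z = 0. Lengths are in m, angles in rad, forces in N, time in s.
With the tool pointing down it reaches from about 0.35 to 0.775 m from the base axis. Payload 7.3 kg.
Tool frame: the origin (TCP) lies at the very end of the fingers, on their centre line; the grasp point (between the pads) lies 19 mm behind it; z points along the fingers, x is the direction in which the jaws open and shut, and the axes are right-handed (so a half turn about z gives the same grasp; the last joint's range is limited). The gripper opens to 92 mm and grips with 3 to 60 N. Pads are 19 mm wide; open, the fingers measure 130 mm over their backs; the gripper's body (75 mm by 190 mm) begins 47 mm behind the grasp point.
Start: joints at [1.111, 0.342, 1.524, -0, 1.275, -0.146], TCP at [0.162, 0.499, 0.227] pointing down, gripper open.
Joint ranges: [-2.53, 2.53], [-0.77, 2.02], [0.04, 2.7], [-1, 4.14], [0.28, 2.66], [-3.11, 3.11]. Speed limits (rad/s): [2.57, 2.57, 3.14, 3.14, 3.14, 3.14].

### API

Orientations are given as [roll, pitch, yaw] about the fixed x, y, z axes, in that order (R = Rz(yaw) Ry(pitch) Rx(roll)).
In Python, from cell import robot, read_camera, nets gives the robot as it stands. The module is installed in compiled form; this text tells all that it offers.
- The arm moves only by the tool carry_out, never from a script. Its arguments are lists of equal length, an entry for each row: "translation": the shift along the tool's x, y, z in m, a list of three; "turn": the turn, a rotation vector about the tool's x, y, z in rad, a list of three; "gripper": the gripper's target within -1 to 1 (shut at 1, half-way at 0, fully open at -1). A call has 1 to 10 rows; each row shifts and turns the commanded pose from where the row before left it, along the tool's axes as they then stand; what a row does not reach is not made up. A row lasts 1/10 s, in which the tool goes at most 50 mm and 8.59 degrees, less where a joint would pass 70% of its speed; a pose out of reach is approached as far as the arm can. A call with a gripper value outside its range is refused whole. The fingers move at their own pace and stop on an object; "squeeze" is the grip in N (left out, the last holds). Time passes only in rows, so rows that do not move let the fingers close. It gives the time, the measured TCP pose, the force and the opening at its end, in the units of the state.
- robot.observe(): the state, without advancing time (a new reading comes with each control period).
- read_camera(name): name is "scene" or "top" or "wrist"; returns a dict with "img" (400x640x3 uint8, red, green, blue), "fx", "fy", "cx", "cy" (pixels), "distortion" ([k1, k2, p1, p2, k3] as OpenCV has them; the pictures are not rectified), "world_from_camera" (4x4, takes a point from camera to world coordinates). Camera axes: x right, y down, z forward; pixel columns grow to the right and rows downward; lengths in m; the calibration is good to about 2 mm. A picture is of the moment at which its call begins. There is no depth.
- robot.hand_in(): hands the job in, once; it reports no verdict.
Trained networks look in a picture, given as the dict that the camera call returned (one of the last four; its "shot" number tells which), for a name from the list of things; names that differ only in an ending like _2 or _b are one class to them, and where a whole thing is asked for, a point or a joint stands for the part that bears it (a point fixed in the world has none). Each returns a list of dicts, best first, with "score" (0 to 1); they miss things now and then, are a little off and sometimes report something else, mostly with a low value. They report only what shows in the picture. A call takes as long as a camera call. They do not tell look-alikes from the thing itself.
- nets.regions_of(picture, name): "region" (400x640 bool, what is visible of it) and "pixel" ([column, row] in pixels, amid what is visible of it).
- nets.tip_of(picture, name): "pixel" ([column, row] in pixels: a listed point, or the origin of a listed thing).
The state is a dict: "time": time; "qpos": joint angles; "qvel": joint speeds; "joint_efforts": joint torques, N m; "tool_pos": TCP position; "tool_rot": TCP orientation; "contact_force": force on the tool from outside, world axes, zero at the start; "torque": the same for the moment, N m; "opening": finger opening in m.
Only numpy, scipy, OpenCV 4.12 (cv2) and the standard library are available. Lean on these libraries where they do the work, as an engineer would, in place of code of your own. Each camera call takes 0.05 s, during which the arm holds its last target. There are 200 camera calls.

## Working session

There is one attempt and no reset: what is moved stays moved. The work goes in short steps, Python scripts to look and compute and a tool call to move; the robot and the scene stay as the last step left them, time stands still between calls to the robot, and variables do not carry over. Pictures are saved under pics/ and viewed, about 8 in all and at most 12, crops included, and the job is handed in when it is done.

Besides the shell and the picture viewer there is one more tool, called after "Call:" in YAML: its name, and indented under it one key for each argument. carry_out: Moves the arm, as the interface text tells. Its arguments: {"type":"object","properties":{"translation":{"type":"array","items":{"type":"array","items":{"type":"number"}}},"turn":{"type":"array","items":{"type":"array","items":{"type":"number"}}},"gripper":{"type":"array","items":{"type":"number"}},"squeeze":{"type":"number"}},"required":["translation","turn","gripper"]}

```bash
mkdir -p pics; cat > h.py <<'E'
import numpy as np, cv2
from scipy.spatial.transform import Rotation as R
from cell import robot, read_camera, nets
def K(p): return np.array([[p['fx'],0,p['cx']],[0,p['fy'],p['cy']],[0,0,1]])
def ray(p,px):
    u=cv2.undistortPoints(np.array([[px]],float),K(p),np.array(p['distortion']))[0,0]
    T=np.array(p['world_from_camera']); return T[:3,3],T[:3,:3]@np.array([u[0],u[1],1])
def atz(p,px,z):
    o,d=ray(p,px); return o+d*(z-o[2])/d[2]
def proj(p,X):
    T=np.linalg.inv(np.array(p['world_from_camera']))
    return cv2.projectPoints(np.atleast_2d(X).astype(float),cv2.Rodrigues(T[:3,:3])[0],T[:3,3],K(p),np.array(p['distortion']))[0][:,0]
def tri(obs):
    A=np.zeros((3,3));b=np.zeros(3)
    for p,px in obs:
        o,d=ray(p,px);d=d/np.linalg.norm(d);M=np.eye(3)-np.outer(d,d);A+=M;b+=M@o
    return np.linalg.solve(A,b)
def save(img,n): cv2.imwrite('pics/'+n+'.png',img[:,:,::-1])
E
python3 - <<'E'
from h import *
np.set_printoptions(precision=3,suppress=True)
s=read_camera('scene');t=read_camera('top')
save(np.vstack([s['img'],t['img']])[:, :],'a')
for n,p in (('scene',s),('top',t)):
    save(p['img'],n); print(n,np.array(p['world_from_camera'])[:3,3],p['fx'])
    for k in ['cassette','end_a','end_b','stand','reader','window','leaf','leaf_hinge','leaf_nest','leaf_handle','roller_a','roller_b','reagent_bottle','amber_bottle','white_jar']:
        print(k,[(np.round(q['pixel']).tolist(),round(q['score'],2)) for q in nets.tip_of(p,k)][:4] if k!='leaf' else [(q['pixel'],round(q['score'],2)) for q in nets.regions_of(p,k)])
print(robot.observe())
E
```

```text
scene [0.971 0.6   0.627] 370.9045578122245
cassette [([423.0, 340.0], 0.94), ([483.0, 314.0], 0.74), ([382.0, 303.0], 0.59)]
end_a [([493.0, 284.0], 0.96), ([470.0, 320.0], 0.96), ([446.0, 329.0], 0.91), ([402.0, 341.0], 0.7)]
end_b [([493.0, 284.0], 0.96), ([470.0, 320.0], 0.96), ([446.0, 329.0], 0.91), ([402.0, 341.0], 0.7)]
stand [([420.0, 349.0], 0.66)]
reader [([311.0, 245.0], 0.63)]
window [([300.0, 211.0], 0.82), ([337.0, 201.0], 0.71)]
leaf [([318.4, 211.6], 0.93)]
leaf_hinge [([313.0, 216.0], 0.8)]
leaf_nest [([318.0, 212.0], 0.86)]
leaf_handle [([331.0, 203.0], 0.97)]
roller_a [([339.0, 204.0], 0.73), ([294.0, 217.0], 0.59), ([278.0, 172.0], 0.5), ([345.0, 363.0], 0.31)]
roller_b [([339.0, 204.0], 0.73), ([294.0, 217.0], 0.59), ([278.0, 172.0], 0.5), ([345.0, 363.0], 0.31)]
reagent_bottle [([280.0, 305.0], 0.86)]
amber_bottle [([342.0, 362.0], 0.63)]
white_jar [([277.0, 176.0], 0.94)]
top [ 0.449 -0.058  1.027] 368.52578965691794
cassette [([189.0, 288.0], 0.95), ([242.0, 227.0], 0.83), ([187.0, 215.0], 0.61), ([467.0, 250.0], 0.28)]
end_a [([229.0, 234.0], 0.92), ([190.0,
[... 461 characters left out ...]
176.0, 234.0], 0.74), ([314.0, 184.0], 0.64), ([307.0, 229.0], 0.61)]
roller_b [([176.0, 234.0], 0.74), ([314.0, 184.0], 0.64), ([307.0, 229.0], 0.61)]
reagent_bottle [([280.0, 160.0], 0.72)]
amber_bottle [([215.0, 175.0], 0.63)]
white_jar [([466.0, 250.0], 0.77)]
{'time': 1.6, 'qpos': array([ 1.111,  0.342,  1.524,  0.   ,  1.275, -0.146]), 'qvel': array([-0.001, -0.   , -0.002,  0.001,  0.002,  0.001]), 'joint_efforts': array([ -0.001, -43.115, -24.446,   0.072,   0.049,  -0.   ]), 'tool_pos': array([0.162, 0.499, 0.227]), 'tool_rot': array([ 3.142, -0.   ,  1.257]), 'contact_force': array([ 0.092, -0.723,  0.762]), 'torque': array([ 0.054,  0.028, -0.029]), 'opening': 0.09186482497748821}
```

View pics/scene.png

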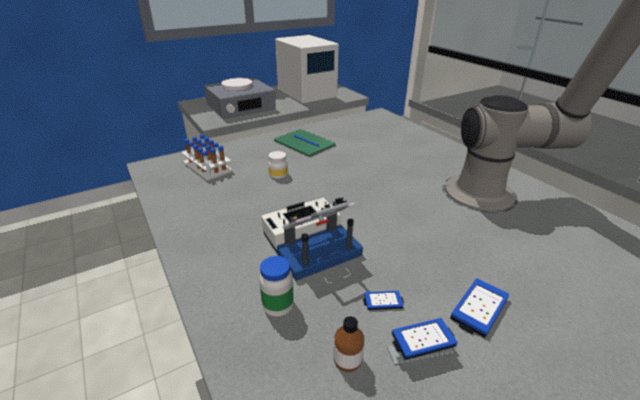

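View pics/top.png

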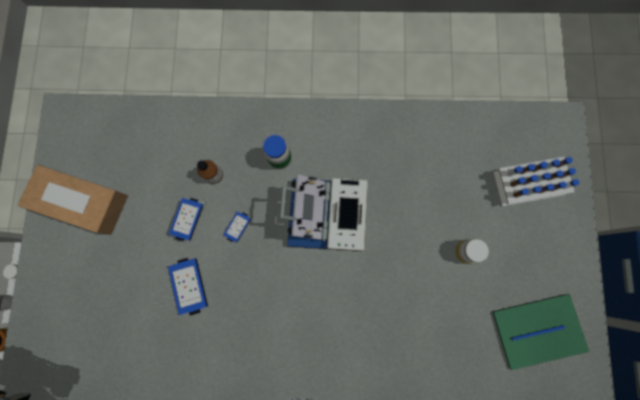

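```bash
python3 - <<'E'
from h import *
s=read_camera('scene');t=read_camera('top')
def c(p,x0,y0,w,h,S): return cv2.resize(p['img'][y0:y0+h,x0:x0+w],(w*S,h*S),interpolation=cv2.INTER_CUBIC)
a=np.hstack([c(t,165,170,90,150,4)[:600],c(t,275,165,100,100,4).copy().repeat(1,0)[:600] if 0 else np.vstack([c(t,275,165,105,100,4),np.zeros((200,420,3),np.uint8)])]);save(a,'topc')
b=np.vstack([c(s,255,185,120,100,5)[:500]]);
save(np.hstack([c(s,360,270,160,100,5)]),'sc1'); 
save(c(s,255,190,120,90,6),'sc2')
E
```

```text
(no output)
```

View pics/topc.png

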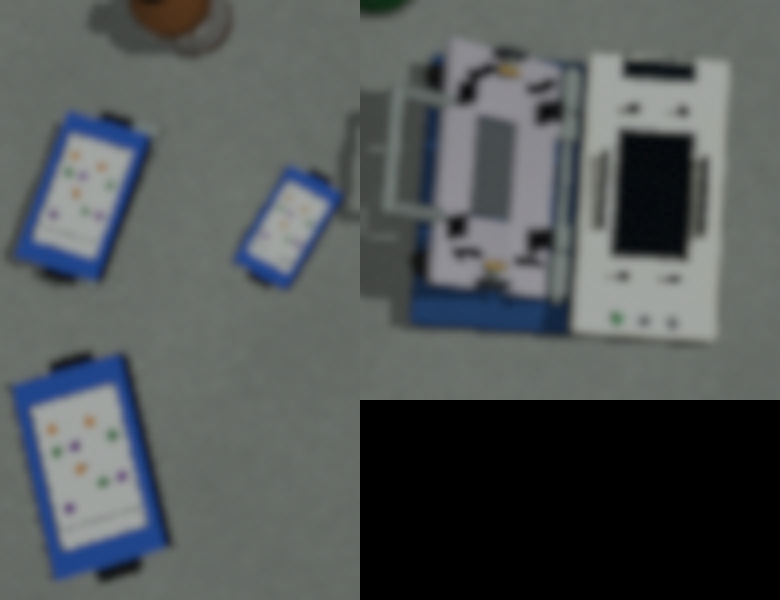

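View pics/sc2.png

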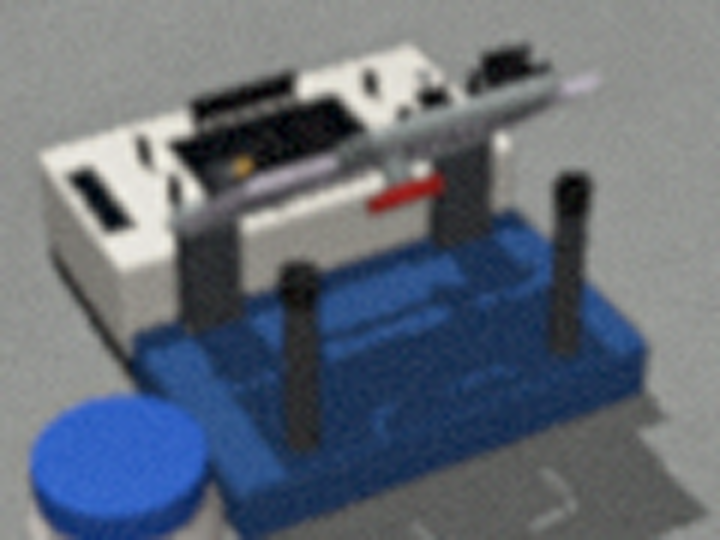

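```bash
python3 - <<'E'
from h import *
from scipy.optimize import least_squares
np.set_printoptions(precision=4,suppress=True)
s=read_camera('scene');t=read_camera('top')
obs=[]
for p,L in ((t,[((95,-10,62),(332.5,178.75)),((95,-106,62),(367,180.5)),((-95,-106,62),(364,250)),((-95,-10,62),(328,248))]),
            (s,[((95,-10,62),(275,234.7)),((95,-106,62),(261.7,216.3)),((-95,-106,62),(323.3,197.5))])):
    obs.append((p,np.array([a for a,_ in L])/1000.,np.array([b for _,b in L])))
def f(v,full=False):
    M=R.from_euler('z',v[2]).as_matrix();o=[]
    for p,X,px in obs: o.append(proj(p,X@M.T+[v[0],v[1],0])-px)
    return np.vstack(o) if full else np.vstack(o).ravel()
r=least_squares(f,[0.45,-0.06,0]);v=r.x
print('reader',v);print(f(v,True))
M=R.from_euler('z',v[2]).as_matrix();O=np.array([v[0],v[1],0])
for q in ((329.7,209.7),(331,203)):
    H=tri([(t,(283,202)),(s,q)]); loc=M.T@(H-O); print('handle',H,loc,'phi',np.arctan2(loc[2]-.085,loc[1]))
for ph in (.4,.45,.5,.55,.6,.65,.7,.75,.8,.85):
    X=[M@[x,.135*np.cos(ph)+.0025*np.sin(ph),.085+.135*np.sin(ph)-.0025*np.cos(ph)]+O for x in(.035,0,-.035)]
    print(ph,proj(t,X).ravel(),proj(s,X).ravel())
for q in nets.regions_of(t,'cassette'):
    m=q['region'].astype(np.uint8); c,sz,a=cv2.minAreaRect(cv2.findNonZero(m)); print(q['pixel'],q['score'],m.sum(),c,sz,a,atz(t,c,.04))
C=np.array([[182.5,198],[203,204.5],[189.5,240],[168.75,233.75]])
W=np.array([atz(t,c,.044) for c in C]);print(W,W.mean(0),np.linalg.norm(np.diff(W,axis=0),axis=1))
d=W[0]+W[1]-W[2]-W[3];print('yaw long',np.arctan2(d[1],d[0]))
print('scene reproj of centre',proj(s,W.mean(0)),[proj(s,w) for w in W])
for k,tp,z in (('reag',(276,147),.115),('amber',(206,167),.11),('jar',(474,250),.075)): print(k,atz(t,tp,z))
E
```

```text
reader [ 0.5961 -0.051  -0.0368]
[[-1.2231 -1.2365]
 [ 0.0233 -1.04  ]
 [ 0.1249  0.5657]
 [-0.7507  0.3968]
 [ 0.5066 -0.4323]
 [-0.7535 -1.9119]
 [ 0.2878 -1.6485]]
handle [0.6042 0.0475 0.1704] [0.0045 0.0988 0.1704] phi 0.7126335065132542
handle [0.6009 0.0459 0.1859] [0.0013 0.0971 0.1859] phi 0.8045921219719034
0.4 [275.6187 190.8948 274.4884 204.8186 273.3422 218.9158] [324.6374 233.44   338.6033 228.6396 352.0828 224.0041]
0.45 [276.3522 190.4309 275.2187 204.4473 274.0693 218.6395] [324.0526 230.4671 338.0545 225.7104 351.5679 221.1175]
0.5 [277.2286 189.9797 276.0931 204.088  274.9414 218.3743] [323.3937 227.4592 337.4278 222.7487 350.9715 218.2008]
0.55 [278.2483 189.543  277.1116 203.742  275.9588 218.1214] [322.6628 224.4271 336.725  219.7652 350.2954 215.2646]
0.6 [279.4109 189.1221 278.2743 203.4107 277.1215 217.8818] [321.8623 221.3819 335.9486 216.7707 349.5419 212.3194]
0.65 [280.7156 188.7189 279.5802 203.0953 278.4285 217.6565] [320.995  218.3348 335.1012 213.7762 348.7135 209.3758]
0.7 [282.161  188.3349 281.028  202.7971 279.8786 217.4465] [320.0641 215.297  334
[... 536 characters left out ...]
5.3] 0.73 926 (185.8394012451172, 218.94158935546875) (22.725914001464844, 44.426597595214844) 19.98310661315918 [0.5733 0.3268 0.04  ]
[190.1, 285.4] 0.65 1556 (188.03610229492188, 286.7203369140625) (56.291107177734375, 30.38772964477539) 77.125 [0.3941 0.3061 0.04  ]
[[0.63   0.3391 0.044 ]
 [0.6132 0.2819 0.044 ]
 [0.5163 0.3108 0.044 ]
 [0.5319 0.3677 0.044 ]] [0.5728 0.3249 0.044 ] [0.0596 0.1011 0.0591]
yaw long -0.28707624450565855
scene reproj of centre [[423.7836 332.962 ]] [array([[405.9178, 352.7202]]), array([[392.1089, 325.9567]]), array([[439.7289, 315.2337]]), array([[456.7496, 339.9787]])]
reag [0.7554 0.0798 0.115 ]
amber [0.7001 0.2586 0.11  ]
jar [ 0.5043 -0.4319  0.075 ]
```

Candidates: the stand cassette at top (186,219), about 104x58 mm, which is the one meant. The small one on the table is at (237,227) and the larger one at (188,287). The red-buttoned leaf is about 0.38 rad up. First move: with closed fingers, push the handle down.

```bash
cat >> h.py <<'E'
np.set_printoptions(precision=4,suppress=True)
RD=[0.5961,-0.051,-0.0368]
def rd(): return R.from_euler('z',RD[2]),np.array([RD[0],RD[1],0])
def r2w(x): q,o=rd(); return q.apply(x)+o
def leafR(phi): return rd()[0]*R.from_euler('x',phi)   # leaf axes in world
def leafP(phi,x): return r2w([0,0,.085])+leafR(phi).apply(x)
# tool for leaf: tool z=-leaf z, tool x = +leaf y -> tool y = z x x
def toolR(zr): return zr*R.from_matrix(np.array([[0,1,0],[1,0,0],[0,0,-1]]))
def go(p,rot,o=None):
    o=o or robot.observe(); a=R.from_euler('xyz',o['tool_rot'])
    d=np.array(p)-o['tool_pos']
    print('shift(cur tool)',a.inv().apply(d),'turn',(a.inv()*rot).as_rotvec(),'shift(after turn)',rot.inv().apply(d))
E
python3 - <<'E'
from h import *
print(toolR(rd()[0]).as_euler('xyz'))
p=leafP(.8,[0,.135,-.0025]);print(p,leafP(.4,[0,.135,-.0025]))
go([p[0],p[1]+.012,.24],toolR(rd()[0]))
E
```

```text
[3.1416 0.     1.534 ]
[0.5996 0.0448 0.1801] [0.6007 0.0742 0.1353]
shift(cur tool) [-0.2859  0.5528 -0.0133] turn [ 0.     -0.0001 -0.277 ] shift(after turn) [-0.4262  0.4536 -0.0132]
```

Call:
carry_out:
  translation:
    - [0,0,0]
    - [0,0,0]
    - [-0.024,0.025,0]
    - [-0.024,0.025,0]
    - [-0.024,0.025,0]
    - [-0.024,0.025,0]
    - [-0.024,0.025,0]
    - [-0.024,0.025,0]
    - [-0.024,0.025,0]
    - [-0.024,0.025,0]
  turn:
    - [0,0,-0.1385]
    - [0,0,-0.1385]
    - [0,0,0]
    - [0,0,0]
    - [0,0,0]
    - [0,0,0]
    - [0,0,0]
    - [0,0,0]
    - [0,0,0]
    - [0,0,0]
  gripper: [1,1,1,1,1,1,1,1,1,1]
  squeeze: 20

```text
time: 2.85
tool_pos: [0.3557, 0.2991, 0.2269]
tool_rot: [3.141, -0.0, 1.534]
contact_force: [0.3, 0.4, 0.4]
opening: 0.0168
```

Call:
carry_out:
  translation:
    - [-0.024,0.025,0]
    - [-0.024,0.025,0]
    - [-0.024,0.025,0]
    - [-0.024,0.025,0]
    - [-0.024,0.025,0]
    - [-0.024,0.025,0]
    - [-0.024,0.025,0]
    - [-0.024,0.025,0]
    - [-0.024,0.025,0]
    - [-0.018,0.025,0]
  turn:
    - [0,0,0]
    - [0,0,0]
    - [0,0,0]
    - [0,0,0]
    - [0,0,0]
    - [0,0,0]
    - [0,0,0]
    - [0,0,0]
    - [0,0,0]
    - [0,0,0]
  gripper: [1,1,1,1,1,1,1,1,1,1]

```text
time: 3.85
tool_pos: [0.597, 0.0555, 0.2267]
tool_rot: [3.142, 0.0, 1.533]
contact_force: [-0.0, 1.4, 0.3]
opening: 0.0004
```

```bash
python3 - <<'E'
from h import *
go([.60,.057,.20],toolR(rd()[0]));print(robot.observe()['time'],robot.observe()['tool_rot'],robot.observe()['contact_force'])
E
```

```text
shift(cur tool) [0.0016 0.003  0.0267] turn [ 0.0001  0.0001 -0.0009] shift(after turn) [0.0016 0.003  0.0267]
3.85 [3.1415 0.0001 1.5331] [-0.0015  1.3982  0.2594]
```

Call:
carry_out:
  translation:
    - [0,0.003,0.016]
    - [0,0,0.016]
    - [0.003,0,0.007]
    - [0.003,0,0.007]
    - [0.003,0,0.007]
    - [0.003,0,0.006]
    - [0.002,0,0.006]
    - [0.002,0,0.006]
    - [0.002,0,0.006]
    - [0,0,0]
  turn:
    - [0,0,0]
    - [0,0,0]
    - [0,0,0]
    - [0,0,0]
    - [0,0,0]
    - [0,0,0]
    - [0,0,0]
    - [0,0,0]
    - [0,0,0]
    - [0,0,0]
  gripper: [1,1,1,1,1,1,1,1,1,1]

```text
time: 4.85
tool_pos: [0.5992, 0.0753, 0.1487]
tool_rot: [-3.14, -0.0, 1.534]
contact_force: [-0.4, 0.4, -0.2]
opening: 0.0006
```

Call:
carry_out:
  translation:
    - [0.001,0,0.004]
    - [0,0,0.003]
  turn:
    - [0,0,0]
    - [0,0,0]
  gripper: [1,1]

```text
time: 5.05
tool_pos: [0.5999, 0.076, 0.1426]
tool_rot: [3.141, -0.0, 1.534]
contact_force: [-0.0, 0.4, 0.5]
opening: 0.0006
```

Call:
carry_out:
  translation:
    - [0,0,0.002]
    - [0,0,0.002]
    - [0,0,0]
  turn:
    - [0,0,0]
    - [0,0,0]
    - [0,0,0]
  gripper: [1,1,1]

```text
time: 5.35
tool_pos: [0.5996, 0.0759, 0.1384]
tool_rot: [-3.141, -0.0, 1.534]
contact_force: [-0.2, -0.5, -0.9]
opening: 0.0003
```

```bash
python3 - <<'E'
from h import *
s=read_camera('scene');t=read_camera('top')
def c(p,x0,y0,w,h,S): return cv2.resize(p['img'][y0:y0+h,x0:x0+w],(w*S,h*S),interpolation=cv2.INTER_CUBIC)
save(np.hstack([c(s,255,180,100,100,4),c(t,265,160,100,100,4)]),'d')
X=[leafP(.4,[x,.135,-.0025]) for x in(.035,0,-.035)]
print(proj(s,X).ravel(),proj(t,X).ravel(),robot.observe()['contact_force'])
E
```

```text
[324.636  233.4504 338.6025 228.6498 352.0826 224.014 ] [275.6074 190.886  274.4768 204.8097 273.3304 218.9068] [ 0.1739 -0.3754 -0.28  ]
```

View pics/d.png

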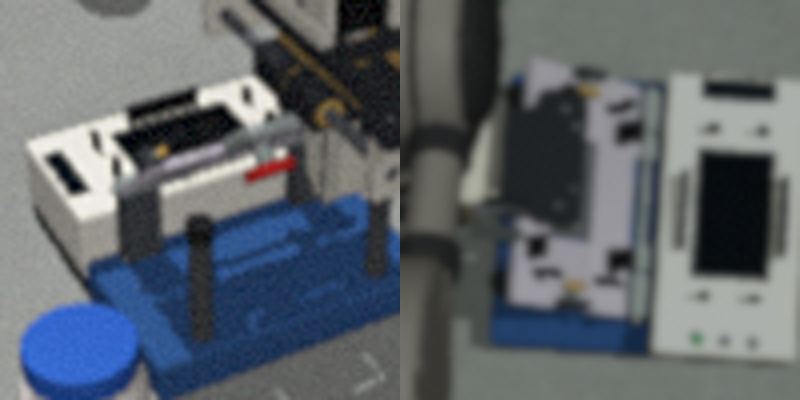

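Leaf unmoved: the finger passed in front of the bar, on its +y side. I'll go back up and press centred on the bar.

Call:
carry_out:
  translation:
    - [0,0,-0.02]
    - [0,0,-0.02]
    - [0,0,-0.022]
    - [-0.015,0,0]
    - [-0.015,0,0]
    - [0,0,0.004]
    - [0,0,0.004]
    - [0.001,0,0.005]
    - [0.003,0,0.005]
    - [0.004,0,0.005]
  turn:
    - [0,0,0]
    - [0,0,0]
    - [0,0,0]
    - [0,0,0]
    - [0,0,0]
    - [0,0,0]
    - [0,0,0]
    - [0,0,0]
    - [0,0,0]
    - [0,0,0]
  gripper: [1,1,1,1,1,1,1,1,1,1]

```text
time: 6.45
tool_pos: [0.5988, 0.0545, 0.1769]
tool_rot: [-3.141, -0.0, 1.534]
contact_force: [-0.1, -0.6, 1.4]
opening: 0.0003
```

Call:
carry_out:
  translation:
    - [0.004,0,0.005]
    - [0.004,0,0.005]
    - [0.004,0,0.005]
    - [0.004,0,0.006]
    - [0.003,0,0.006]
    - [0,0,0]
  turn:
    - [0,0,0]
    - [0,0,0]
    - [0,0,0]
    - [0,0,0]
    - [0,0,0]
    - [0,0,0]
  gripper: [1,1,1,1,1,1]

```text
time: 7.05
tool_pos: [0.5992, 0.0736, 0.1497]
tool_rot: [-3.14, -0.0, 1.535]
contact_force: [-0.9, 0.5, 0.1]
opening: 0.0002
```

```bash
python3 - <<'E'
from h import *
s=read_camera('scene')
print([(k,[(np.round(q['pixel']).tolist(),round(q['score'],2)) for q in nets.tip_of(s,k)][:3]) for k in('leaf_handle','leaf_nest','leaf_hinge','eject_button')])
for ph in(.4,.5,.6,.7,.8): print(ph,proj(s,[leafP(ph,[0,.135,-.0025]),leafP(ph,[0,.059,0]),leafP(ph,[0,.059,-.024])]).ravel())
print(robot.observe()['contact_force'])
E
```

```text
[('leaf_handle', [([336.0, 222.0], 0.57), ([312.0, 218.0], 0.15)]), ('leaf_nest', [([309.0, 218.0], 0.73), ([321.0, 222.0], 0.7)]), ('leaf_hinge', [([310.0, 215.0], 0.58)]), ('eject_button', [([321.0, 229.0], 0.43)])]
0.4 [338.6025 228.6498 322.4209 221.7601 324.2757 231.3334]
0.5 [337.427  222.7587 321.905  219.3722 324.2232 229.1103]
0.6 [335.9478 216.7805 321.2791 216.9637 324.0367 226.7526]
0.7 [334.1849 210.8021 320.5502 214.563  323.7172 224.2868]
0.8 [332.1638 204.9108 319.7271 212.1984 323.2675 221.7414]
[-0.1929 -0.3786 -0.0153]
```

Call:
carry_out:
  translation:
    - [0.001,0,0.004]
    - [0.001,0,0.004]
    - [0,0,0.002]
    - [0,0,0.001]
    - [0,0,0]
  turn:
    - [0,0,0]
    - [0,0,0]
    - [0,0,0]
    - [0,0,0]
    - [0,0,0]
  gripper: [1,1,1,1,1]

```text
time: 7.8
tool_pos: [0.5996, 0.0751, 0.1399]
tool_rot: [-3.142, -0.0, 1.534]
contact_force: [-0.8, 1.0, 2.1]
opening: 0.0005
```

Call:
carry_out:
  translation:
    - [0,0,0.001]
    - [0,0,0.001]
    - [0,0,0]
  turn:
    - [0,0,0]
    - [0,0,0]
    - [0,0,0]
  gripper: [1,1,1]

```text
time: 8.1
tool_pos: [0.5997, 0.0752, 0.1396]
tool_rot: [3.14, -0.0, 1.534]
contact_force: [-4.2, 0.7, 13.0]
opening: 0.0002
```

Call:
carry_out:
  translation:
    - [0,0,-0.03]
    - [0,0,-0.035]
    - [0.04,-0.006,0]
    - [0.042,-0.006,0]
    - [0.042,-0.006,0]
    - [0.042,-0.006,0]
    - [0.042,-0.006,0]
    - [0.042,-0.006,0]
    - [0,0,0]
    - [0,0,0]
  turn:
    - [0,0,0]
    - [0,0,0]
    - [0,0,0]
    - [0,0,0]
    - [0,0,0]
    - [0,0,0]
    - [0,0,0]
    - [0,0,0]
    - [0,0,0.125]
    - [0,0,0.125]
  gripper: [1,1,1,-1,-1,-1,-1,-1,-1,-1]

```text
time: 9.1
tool_pos: [0.5723, 0.3276, 0.2019]
tool_rot: [-3.141, 0.001, 1.282]
contact_force: [-0.1, 0.3, 0.7]
opening: 0.0516
```

```bash
python3 - <<'E'
from h import *
w=read_camera('wrist');o=robot.observe();print(o['tool_pos'],o['tool_rot'],np.array(w['world_from_camera'])[:3])
save(w['img'],'w1')
for k in('cassette','end_a','stand'): print(k,[(np.round(q['pixel'],1).tolist(),round(q['score'],2)) for q in nets.tip_of(w,k)][:4])
hsv=cv2.cvtColor(w['img'],cv2.COLOR_RGB2HSV)
m=((hsv[...,0]>105)&(hsv[...,0]<125)&(hsv[...,1]>150)).astype(np.uint8)
for c in cv2.findContours(m,cv2.RETR_EXTERNAL,cv2.CHAIN_APPROX_NONE)[0]:
    if cv2.contourArea(c)<1500: continue
    b=cv2.boxPoints(cv2.minAreaRect(c)); W=np.array([atz(w,x,.044) for x in b]);print(b.ravel(),W.mean(0),[np.linalg.norm(W[i]-W[i-1]) for i in range(4)])
    for i in range(2): d=W[i]-W[i-1];print(np.arctan2(d[1],d[0]))
E
```

```text
[0.5725 0.3269 0.202 ] [-3.1411  0.0008  1.2744] [[ 0.2859  0.926   0.2466  0.5051]
 [ 0.9583 -0.2762 -0.0739  0.3466]
 [-0.0003  0.2575 -0.9663  0.3594]]
cassette [([275.2, 27.1], 0.79), ([223.3, 197.0], 0.67), ([327.2, 183.5], 0.63)]
end_a [([328.0, 223.9], 0.97), ([301.4, 71.9], 0.89), ([221.5, 172.7], 0.74), ([217.6, 227.2], 0.66)]
stand []
[ -1.7705 216.4754 108.6459 190.4951 122.8885 251.0262  12.4721 277.0066] [0.54   0.0218 0.044 ] [np.float64(0.07544812789753634), np.float64(0.13025320177123467), np.float64(0.07249477267424256), np.float64(0.13814731219954687)]
2.790318067354113
1.5125549903646074
[199.8149 229.3766 206.4594 165.5895 242.2172 169.3143 235.5728 233.1013] [0.5541 0.2116 0.044 ] [np.float64(0.04079358929836412), np.float64(0.07503750893361791), np.float64(0.03852435578047032), np.float64(0.07519715712593594)]
-1.973931097387914
2.6477205239530743
[299. 138. 352. 138. 352. 232. 299. 232.] [0.5729 0.3279 0.044 ] [np.float64(0.10619413788707016), np.float64(0.056090675692714455), np.float64(0.10619067557150737), np.float64(0.06107578394255278)]
2.829412337548102
1.2808438701531675
[210.6962   0.2095 269.9581 -40.6608 338.5318  58.7711 279.2699  99.6414] [0.4123 0.3253 0.044 ] [np.float64(0.10696720746573643), np.float64(0.06582188010543831), np.float64(0.10396771340049112), np.float64(0.07124729438576191)]
-2.828265700224734
1.7957969187429759
```

View pics/w1.png

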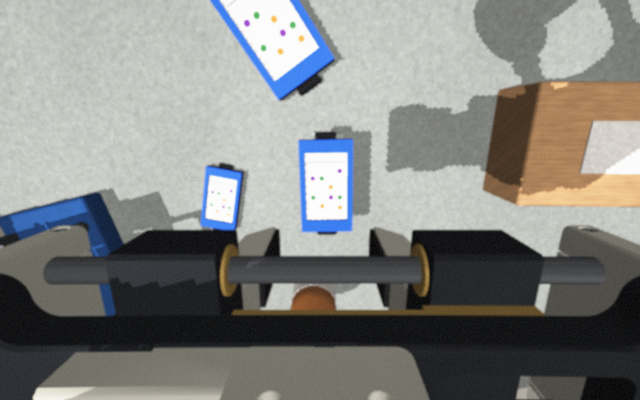

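Wrist view: the stand cassette is at (326,185), at world (0.573, 0.328), and measures 106x58 mm. The fingers are aligned over it, so I'll descend.

Call:
carry_out:
  translation:
    - [0,0,0.03]
    - [0,0,0.03]
    - [0,0,0.03]
    - [0,0,0.03]
    - [0,0,0.03]
    - [0,0,0.015]
    - [0,0,0.01]
    - [0,0,0]
    - [0,0,0]
    - [0,0,0]
  turn:
    - [0,0,0]
    - [0,0,0]
    - [0,0,0]
    - [0,0,0]
    - [0,0,0]
    - [0,0,0]
    - [0,0,0]
    - [0,0,0]
    - [0,0,0]
    - [0,0,0]
  gripper: [-1,-1,-1,-1,-1,-1,-1,-1,1,1]
  squeeze: 20

```text
time: 10.3
tool_pos: [0.5739, 0.3266, 0.0294]
tool_rot: [3.139, -0.002, 1.284]
contact_force: [-0.9, -0.6, 1.0]
opening: 0.0802
```

Call:
carry_out:
  translation:
    - [0,0,0]
    - [0,0,0]
    - [0,0,0]
  turn:
    - [0,0,0]
    - [0,0,0]
    - [0,0,0]
  gripper: [1,1,1]

```text
time: 10.6
tool_pos: [0.5733, 0.3265, 0.0284]
tool_rot: [3.141, -0.001, 1.284]
contact_force: [-0.1, 0.1, 1.7]
opening: 0.0576
```

```bash
python3 - <<'E'
from h import *
p=leafP(.4,[0,.059,.009]);print(p)
go([p[0]-.0,p[1]+.03,.25],toolR(rd()[0]))
E
```

```text
[ 0.598  -0.0002  0.1163]
shift(cur tool) [-0.2774  0.1078 -0.2218] turn [ 0.0011 -0.001  -0.2499] shift(after turn) [-0.2956  0.0355 -0.2216]
```

Call:
carry_out:
  translation:
    - [0,0,-0.005]
    - [0,0,-0.02]
    - [0,0,-0.04]
    - [0,0,-0.045]
    - [0,0,-0.045]
    - [0,0,-0.045]
    - [0,0,-0.02]
    - [0,0,0]
    - [0,0,0]
  turn:
    - [0,0,0]
    - [0,0,0]
    - [0,0,0]
    - [0,0,0]
    - [0,0,0]
    - [0,0,0]
    - [0,0,0]
    - [0,0,-0.125]
    - [0,0,-0.125]
  gripper: [1,1,1,1,1,1,1,1,1]

```text
time: 11.5
tool_pos: [0.5729, 0.3261, 0.249]
tool_rot: [3.14, -0.001, 1.539]
contact_force: [-0.1, -1.6, -2.5]
opening: 0.0576
```

Call:
carry_out:
  translation:
    - [-0.03,0.004,0]
    - [-0.034,0.004,0]
    - [-0.034,0.004,0]
    - [-0.034,0.004,0]
    - [-0.034,0.004,0]
    - [-0.034,0.004,0]
    - [-0.034,0.004,0]
    - [-0.034,0.004,0]
    - [-0.028,0.0035,0]
    - [0,0,0]
  turn:
    - [0,0,0]
    - [0,0,0]
    - [0,0,0]
    - [0,0,0]
    - [0,0,0]
    - [0,0,0]
    - [0,0,0]
    - [0,0,0]
    - [0,0,0]
    - [0,0,0]
  gripper: [1,1,1,1,1,1,1,1,1,1]

```text
time: 12.5
tool_pos: [0.5975, 0.0254, 0.2476]
tool_rot: [-3.141, 0.001, 1.53]
contact_force: [0.6, -0.4, -1.6]
opening: 0.0581
```

```bash
python3 - <<'E'
from h import *
w=read_camera('wrist');o=robot.observe();print(o['tool_pos'],o['tool_rot'],np.array(w['world_from_camera'])[:3])
im=w['img'].copy();np.save('w2.npy',w,allow_pickle=True)
save(im,'w2')
for k,X in dict(window=r2w([0,-.059,.062]),leaf_handle=leafP(.4,[0,.135,-.0025]),leaf_hinge=leafP(.4,[0,0,0]),leaf_nest=leafP(.4,[0,.059,0]),roller_a=leafP(.4,[-.061,.059,0.009]),roller_b=leafP(.4,[.061,.059,.009]),cassette=o['tool_pos']).items(): print(k,proj(w,X),[(np.round(q['pixel'],1).tolist(),round(q['score'],2)) for q in nets.tip_of(w,k)][:3])
print(proj(w,[r2w(np.array(c)/1000) for c in((95,-10,62),(95,-106,62),(-95,-106,62),(-95,-10,62))]))
E
```

```text
[0.5973 0.0274 0.2476] [-3.1408 -0.      1.5311] [[ 0.0417  0.9654  0.2574  0.5275]
 [ 0.9991 -0.0402 -0.0111  0.0274]
 [-0.0004  0.2576 -0.9663  0.4051]]
window [[211.8787 183.3616]] [([212.4, 181.3], 0.62), ([323.8, 247.5], 0.35)]
leaf_handle [[376.3916 198.2555]] [([497.4, 237.9], 0.41), ([259.3, 189.2], 0.19)]
leaf_hinge [[256.9691 187.3519]] [([255.5, 190.4], 0.98)]
leaf_nest [[304.0368 191.9216]] []
roller_a [[298.3828 132.447 ]] [([299.8, 132.5], 0.96), ([324.1, 244.0], 0.39), ([325.3, 245.5], 0.33)]
roller_b [[301.5328 249.0534]] [([299.8, 132.5], 0.96), ([324.1, 244.0], 0.39), ([325.3, 245.5], 0.33)]
cassette [[329.1764 245.0485]] [([447.2, 141.3], 0.86), ([323.1, 243.3], 0.76)]
[[257.8814 255.8482]
 [182.6622 256.3219]
 [160.2126  99.5699]
 [246.9812  99.4545]]
```

View pics/w2.png

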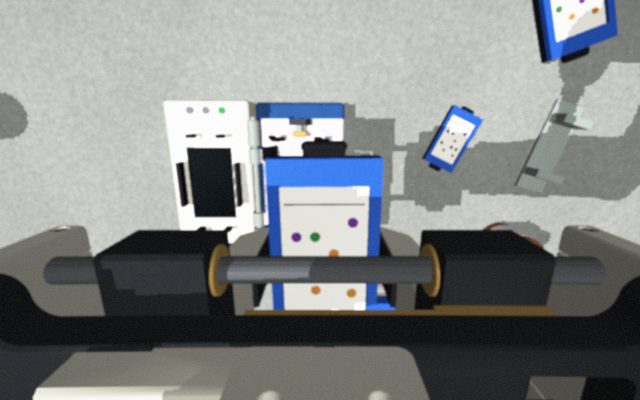

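```bash
python3 - <<'E'
from h import *
w=np.load('w2.npy',allow_pickle=True).item();im=w['img'];g=cv2.cvtColor(im,cv2.COLOR_RGB2GRAY).astype(float)
hsv=cv2.cvtColor(im,cv2.COLOR_RGB2HSV)
c=cv2.resize(im[90:260,150:400],None,fx=3,fy=3,interpolation=cv2.INTER_CUBIC)
def d(X,col):
    u=(proj(w,X)[0]-[150,90])*3+1; cv2.drawMarker(c,tuple(int(round(v)) for v in u),col,cv2.MARKER_CROSS,14,1)
for q in((95,-10,62),(95,-106,62),(-95,-106,62),(-95,-10,62)): d(r2w(np.array(q)/1000),(255,0,0))
for x in(-.061,.061): d(leafP(.4,[x,.059,.009]),(255,0,255))
for x in(-.075,.075):
    for y in (.014,.104): d(leafP(.4,[x,y,0]),(0,255,0))
for x in(-.035,.035):d(leafP(.4,[x,.135,-.0025]),(255,255,0))
save(c,'w2c')
for r in (115,130,230): print(r,g[r,155:260:1].astype(int)) if r==115 else None
v=(g<60)&(np.arange(640)[None]<240)&(np.arange(640)[None]>185)&(np.arange(400)[:,None]>140)&(np.arange(400)[:,None]<222)
n,l,st,ce=cv2.connectedComponentsWithStats(v.astype(np.uint8));i=1+st[1:,4].argmax();print('win',st[i],ce[i])
E
```

```text
115 [197 196 200 201 203 200 202 196 201 217 242 251 252 252 252 252 252 252
 252 252 252 252 252 252 252 252 252 252 252 252 252 252 252 252 252 252
 252 252 253 252 252 252 252 252 252 252 252 252 252 252 252 252 252 252
 252 252 252 252 252 252 252 252 252 252 252 252 252 252 252 252 253 252
 252 252 252 252 253 252 252 252 252 252 252 252 253 252 253 252 252 253
 252 249 241 213 164 135 126 127 128 114 102  79  56  59  62]
win [ 188  149   47   67 2738] [211.4474 181.6289]
```

View pics/w2c.png

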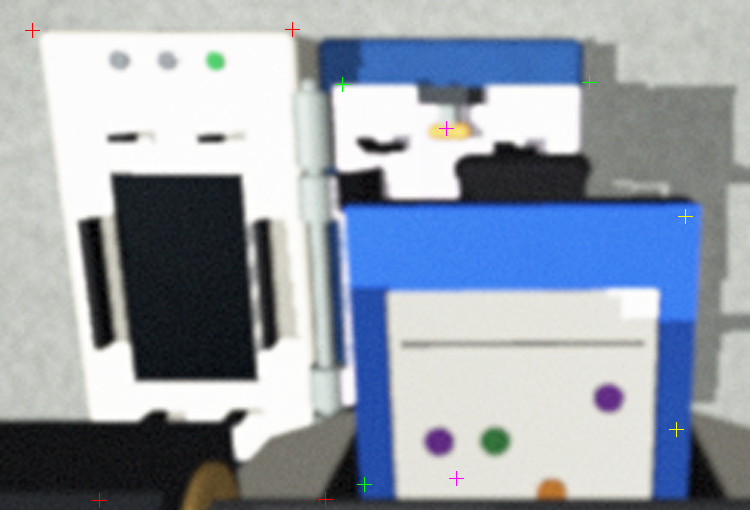

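```bash
python3 - <<'E'
from h import *
w=np.load('w2.npy',allow_pickle=True).item()
P=np.array([.5973,.0270,.2476]);q=R.from_euler('xyz',[-3.1408,0,1.5335])
def cp(p): return ((proj(w,p)-[150,90])*3+1)
# cassette frame: x_c = tool y, y_c= tool x, z=-tool z
c=lambda x,y,z: P+q.apply([y,x,-(z+.0016)])
print('rim corners',cp([c(-.052,-.029,.014),c(-.052,.029,.014)]),'plate',cp([c(-.038,-.023,.0125),c(-.038,.023,.0125)]))
print('meas rim (347,208),(700,205); plate (386,290),(659,290)')
for e in ((0.0,.0,0),(0,.001,0),(.001,0,0)): print('floor',e,cp([leafP(.4,[-.075,.0105,0])+e,leafP(.4,[-.075,.1005,0])+e]).ravel(), 'roller',cp(leafP(.4,[-.061,.059,.007])+e))
print('meas floor (333,86),(581,85) roller (450,130)')
E
```

```text
rim corners [[358.509  208.9014]
 [717.3767 207.2962]] plate [[400.4475 291.3222]
 [675.1074 290.145 ]]
meas rim (347,208),(700,205); plate (386,290),(659,290)
floor (0.0, 0.0, 0) [333.0832  84.4927 577.9029  82.0473] roller [[449.0419 128.1168]]
floor (0, 0.001, 0) [335.958   84.3725 581.1436  81.9049] roller [[452.1275 127.9861]]
floor (0.001, 0, 0) [333.3693  87.4839 577.9845  85.414 ] roller [[449.2398 131.2836]]
meas floor (333,86),(581,85) roller (450,130)
```

```bash
sed -i 's/^RD=.*/RD=[0.5968,-0.0495,-0.0368]/' h.py; python3 - <<'E'
from h import *
print(leafP(.4,[0,.059,.0384]),leafR(.4).as_euler('xyz'))
go(leafP(.4,[0,.059,.0384]),toolR(leafR(.4)))
E
```

```text
[ 0.5982 -0.0101  0.1433] [ 0.4     0.     -0.0368]
shift(cur tool) [-0.0401  0.0022  0.1044] turn [-0.0003  0.3998  0.0014] shift(after turn) [-0.0776  0.0023  0.0805]
```

Call:
carry_out:
  translation:
    - [0,0,0]
    - [0,0,0]
    - [0,0,0]
    - [-0.014,0,0.013]
    - [-0.014,0,0.014]
    - [-0.014,0.001,0.014]
    - [-0.014,0,0.014]
    - [-0.014,0.001,0.014]
    - [-0.008,0,0.011]
    - [0,0,0]
  turn:
    - [0,0.1333,0]
    - [0,0.1333,0]
    - [0,0.1334,0]
    - [0,0,0]
    - [0,0,0]
    - [0,0,0]
    - [0,0,0]
    - [0,0,0]
    - [0,0,0]
    - [0,0,0]
  gripper: [1,1,1,1,1,1,1,1,1,1]

```text
time: 13.9
tool_pos: [0.5971, -0.0114, 0.1418]
tool_rot: [-3.138, -0.401, 1.533]
contact_force: [-0.2, -0.2, -1.2]
opening: 0.058
```

```bash
python3 - <<'E'
from h import *
w=read_camera('wrist');o=robot.observe();np.save('w3.npy',w,allow_pickle=True)
P,q=o['tool_pos'],R.from_euler('xyz',o['tool_rot']);print(P,o['tool_rot'],o['contact_force'])
go(leafP(.4,[0,.059,.0384]),toolR(leafR(.4)),o)
x0,y0=200,60
c=cv2.resize(w['img'][y0:y0+200,x0:x0+260],None,fx=3,fy=3,interpolation=cv2.INTER_CUBIC)
def cp(p): return (proj(w,p)-[x0,y0])*3+1
def d(n,p,col):
    u=cp(p)[0];print(n,u);cv2.drawMarker(c,tuple(int(round(v)) for v in u),col,cv2.MARKER_CROSS,14,1)
cs=lambda x,y,z: P+q.apply([y,x,-(z+.0016)])
for y in(-.029,.029): d('rim',cs(-.052,y,.014),(255,255,0))
for y in(-.023,.023): d('plate',cs(-.038,y,.011),(255,0,255))
for y in(.0105,.1005): d('floor',leafP(.4,[-.075,y,0]),(0,255,0))
d('roller',leafP(.4,[-.061,.059,.007]),(255,0,0))
save(c,'w3')
E
```

```text
[ 0.5978 -0.0112  0.1431] [-3.1399 -0.4007  1.5336] [ 0.6255  0.3246 -1.4813]
shift(cur tool) [0.0011 0.0005 0.0002] turn [-0.0015 -0.0007 -0.0004] shift(after turn) [0.0011 0.0005 0.0002]
rim [203.8889 303.8123]
rim [563.7282 302.9274]
plate [247.1539 384.447 ]
plate [519.8705 383.7725]
floor [159.2155 165.8079]
floor [579.2502 164.6771]
roller [386.0572 233.8291]
```

View pics/w3.png

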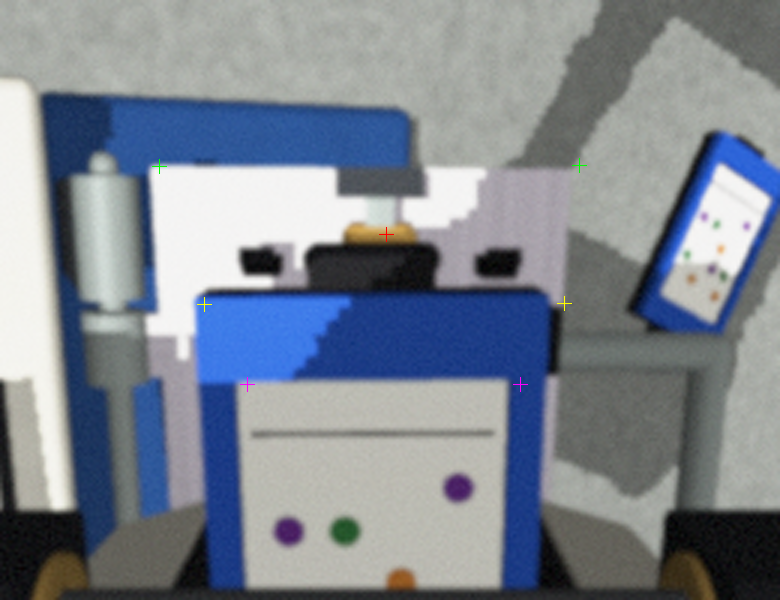

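```bash
python3 - <<'E'
from h import *
w=np.load('w3.npy',allow_pickle=True).item()
cp=lambda p:(proj(w,p)-[200,60])*3+1
for x,z in((-.053,0),(-.053,.018),(-.056,.021),(-.059,.021),(-.063,0),(-.060,0)): print(x,z,cp([leafP(.4,[x,.059-.02,z]),leafP(.4,[x,.059+.02,z])]).ravel())
P=np.array([.5978,-.0112,.1431]);q=R.from_euler('xyz',[-3.1399,-.4007,1.5336])
cs=lambda x,y,z: P+q.apply([y,x,-(z+.0016)])
print('tongue tip',cp([cs(-.060,-.011,.006),cs(-.06,.011,.006)]),'rim in',cp([cs(-.038,0,.014)]),'rim out',cp([cs(-.052,0,.014)]))
h=cv2.cvtColor(w['img'],cv2.COLOR_RGB2HSV)
for col in(283,302,345): print(col,[tuple(int(v) for v in w['img'][r,col]) for r in range(136,166)])
for col in(270,): print([tuple(int(v) for v in w['img'][r,col]) for r in range(150,192)])
E
```

```text
-0.053 0 [295.0083 269.3967 476.0109 268.8687]
-0.053 0.018 [287.4381 277.5789 486.3111 276.9962]
-0.056 0.021 [285.5932 263.7439 488.7085 263.1504]
-0.059 0.021 [285.1531 248.2446 489.1934 247.6504]
-0.063 0 [293.8164 223.014  477.2926 222.4849]
-0.06 0 [294.178  237.0629 476.9035 236.5341]
tongue tip [[317.8064 249.892 ]
 [448.9506 249.5681]] rim in [[383.8752 388.3206]] rim out [[383.9478 303.6933]]
283 [(244, 243, 242), (244, 243, 244), (244, 244, 243), (245, 244, 244), (243, 243, 242), (230, 230, 229), (167, 166, 165), (83, 81, 84), (25, 26, 27), (20, 20, 20), (18, 19, 20), (22, 18, 22), (13, 12, 13), (12, 12, 13), (34, 34, 33), (110, 108, 108), (204, 202, 201), (240, 240, 240), (242, 241, 240), (204, 203, 203), (114, 110, 109), (38, 47, 77), (24, 58, 131), (45, 96, 198), (58, 118, 230), (64, 125, 233), (63, 125, 234), (61, 122, 232), (62, 122, 232), (64, 124, 234)]
302 [(244, 244, 243), (244, 244, 243), (245, 245, 243), (245, 245, 244), (242, 241, 240), (233, 233, 232), (195, 193, 194), (137, 135, 135), (84, 81, 81), (54, 55, 56), (55, 53, 55), (58, 58, 58), (74, 71, 73), (88, 
[... 695 characters left out ...]
(31, 61, 135), (33, 64, 139)]
[(244, 243, 243), (245, 245, 244), (245, 244, 243), (244, 244, 244), (241, 241, 241), (212, 211, 209), (138, 139, 137), (59, 65, 86), (28, 56, 126), (47, 94, 196), (60, 118, 229), (59, 122, 232), (59, 123, 233), (66, 126, 233), (59, 122, 231), (61, 124, 233), (64, 126, 232), (62, 122, 233), (59, 122, 232), (64, 125, 233), (63, 126, 232), (60, 122, 232), (60, 120, 232), (60, 122, 232), (63, 123, 232), (58, 121, 232), (59, 118, 230), (61, 120, 232), (58, 119, 230), (60, 122, 232), (61, 122, 231), (61, 121, 232), (62, 120, 232), (57, 118, 232), (62, 122, 232), (56, 119, 232), (55, 113, 228), (48, 96, 199), (30, 69, 157), (27, 60, 134), (29, 61, 136), (28, 60, 134)]
```

Call:
carry_out:
  translation:
    - [0.0018,0.0019,0]
    - [0,0,0.005]
    - [0,0,0.005]
    - [0,0,0.005]
    - [0,0,0.004]
    - [0,0,0.003]
    - [0,0,0]
  turn:
    - [0,0,0]
    - [0,0,0]
    - [0,0,0]
    - [0,0,0]
    - [0,0,0]
    - [0,0,0]
    - [0,0,0]
  gripper: [1,1,1,1,1,1,1]

```text
time: 14.65
tool_pos: [0.6001, -0.0013, 0.1236]
tool_rot: [-3.141, -0.4, 1.534]
contact_force: [-0.5, -0.5, -1.5]
opening: 0.0579
```

```bash
python3 - <<'E'
from h import *
w=read_camera('wrist');o=robot.observe();np.save('w4.npy',w,allow_pickle=True)
print(o['tool_pos'],o['tool_rot'],R.from_euler('xyz',o['tool_rot']).inv().apply(o['contact_force']),o['opening'])
x0,y0=230,60
c=cv2.resize(w['img'][y0:y0+170,x0:x0+200],None,fx=4,fy=4,interpolation=cv2.INTER_CUBIC)[:600];save(c,'w4')
E
```

```text
[ 0.6002 -0.0015  0.1239] [-3.1412 -0.4002  1.5339] [-0.8964  0.2295  1.0784] 0.05793934427198369
```

View pics/w4.png

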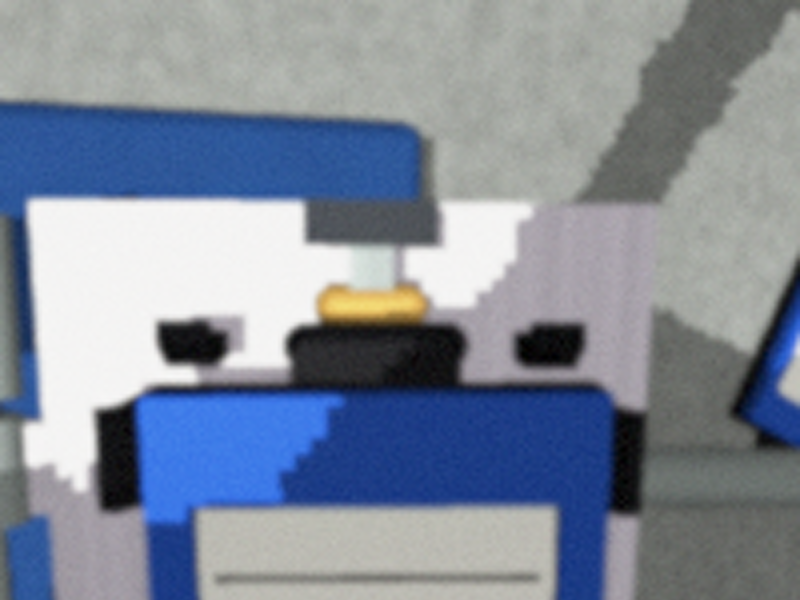

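The cassette sits centred between the locators, about 0.4 mm too far along +tool x. I'll lower it onto the rollers.

Call:
carry_out:
  translation:
    - [-0.0004,0,0.002]
    - [0,0,0.002]
    - [0,0,0.002]
    - [0,0,0.001]
    - [0,0,0]
  turn:
    - [0,0,0]
    - [0,0,0]
    - [0,0,0]
    - [0,0,0]
    - [0,0,0]
  gripper: [1,1,1,1,1]

```text
time: 15.2
tool_pos: [0.6004, 0.0007, 0.1173]
tool_rot: [-3.141, -0.4, 1.534]
contact_force: [-0.4, -1.0, -2.6]
opening: 0.0575
```

```bash
cat >> h.py <<'E'
def st(ref=(0,.059,0),phi=.4):
    o=robot.observe();q=R.from_euler('xyz',o['tool_rot'])
    print('t',o['time'],'F tool',q.inv().apply(o['contact_force']),'local',leafR(phi).inv().apply(o['tool_pos']-r2w([0,0,.085])),'open',o['opening'])
E
python3 -c "
from h import *
st()"
```

```text
t 15.2 F tool [-1.9664 -0.3331  1.9652] local [0.0017 0.0589 0.0101] open 0.05753735649610933
```

Call:
carry_out:
  translation:
    - [0,0,0.001]
    - [0,0,0.001]
    - [0,0,0.001]
    - [0,0,0]
  turn:
    - [0,0,0]
    - [0,0,0]
    - [0,0,0]
    - [0,0,0]
  gripper: [1,1,1,1]

```text
time: 15.6
tool_pos: [0.6004, 0.0017, 0.115]
tool_rot: [3.141, -0.4, 1.534]
contact_force: [-1.7, -3.3, 1.0]
opening: 0.0577
```

```bash
python3 -c "
from h import *
st()"
```

```text
t 15.6 F tool [-2.6943 -1.5586 -2.2117] local [0.0017 0.0589 0.0077] open 0.057731381577273595
```

Call:
carry_out:
  translation:
    - [0,0,0]
    - [0,0,0]
    - [0,0,0]
    - [0,0,-0.01]
    - [0,0,-0.02]
    - [0,0,-0.03]
    - [0,0,0]
    - [0,0,0]
  turn:
    - [0,0,0]
    - [0,0,0]
    - [0,0,0]
    - [0,0,0]
    - [0,0,0]
    - [0,0,0]
    - [0,0,0]
    - [0,0,0]
  gripper: [-0.4,-0.4,-0.4,-0.4,-0.4,-0.4,1,1]

```text
time: 16.4
tool_pos: [0.5999, -0.0218, 0.1709]
tool_rot: [3.14, -0.4, 1.534]
contact_force: [-1.4, -0.8, 0.3]
opening: 0.0526
```

```bash
python3 - <<'E'
from h import *
st()
w=read_camera('wrist');np.save('w5.npy',w,allow_pickle=True)
print([(k,[(np.round(q['pixel'],1).tolist(),round(q['score'],2)) for q in nets.tip_of(w,k)][:3]) for k in('cassette','end_a','roller_a')])
for dz in(0,.009): print(dz,proj(w,[leafP(.4,[x,.059,z+dz]) for x,z in((-.045,.014),(.045,.014))]).ravel())
E
```

```text
t 16.4 F tool [-0.6916 -1.3368 -0.6025] local [0.0021 0.0591 0.0683] open 0.052641984687941235
[('cassette', [([509.7, 3.3], 0.72), ([423.0, 139.4], 0.68), ([322.9, 212.6], 0.59)]), ('end_a', [([325.8, 156.8], 0.74), ([439.6, 111.8], 0.69), ([421.4, 159.9], 0.66)]), ('roller_a', [([322.0, 129.7], 0.68)])]
0 [325.4274 153.6503 325.4272 266.5349]
0.009 [325.4909 155.0871 325.4843 272.1808]
```

Call:
carry_out:
  translation:
    - [0,-0.022,0]
    - [0,-0.022,0]
    - [0,0,0]
    - [0,0,0]
    - [0,0,0.012]
    - [0,0,0.012]
    - [0,0,0.012]
    - [0,0,0.004]
    - [0,0,0.003]
    - [0,0,0]
  turn:
    - [0,0,0]
    - [0,0,0]
    - [0,0,0]
    - [0,0,0]
    - [0,0,0]
    - [0,0,0]
    - [0,0,0]
    - [0,0,0]
    - [0,0,0]
    - [0,0,0]
  gripper: [1,1,1,1,1,1,1,1,1,1]

```text
time: 17.6
tool_pos: [0.5562, -0.0028, 0.13]
tool_rot: [-3.141, -0.4, 1.534]
contact_force: [-0.6, 0.6, 0.8]
opening: 0.0005
```

```bash
python3 -c "
from h import *
st()"
```

```text
t 17.6 F tool [ 0.8923 -0.6531 -0.5054] local [-0.0423  0.0592  0.0238] open 0.0004807731195975597
```

Just at the rim (z ≈ 23.8 mm). Pressing in small steps.

Call:
carry_out:
  translation:
    - [0,0,0.0015]
    - [0,0,0.001]
    - [0,0,0]
  turn:
    - [0,0,0]
    - [0,0,0]
    - [0,0,0]
  gripper: [1,1,1]

```text
time: 17.9
tool_pos: [0.5566, -0.0022, 0.1286]
tool_rot: [3.14, -0.4, 1.534]
contact_force: [-0.1, -0.2, 1.4]
opening: 0.0
```

```bash
python3 -c "
from h import *
st()"
```

```text
t 17.9 F tool [ 0.3646 -0.0513 -1.3907] local [-0.0419  0.0591  0.0223] open 1.3915445688488209e-05
```

Call:
carry_out:
  translation:
    - [0,0,0.001]
    - [0,0,0.001]
    - [0,0,0]
  turn:
    - [0,0,0]
    - [0,0,0]
    - [0,0,0]
  gripper: [1,1,1]

```text
time: 18.2
tool_pos: [0.556, -0.0011, 0.1259]
tool_rot: [-3.141, -0.4, 1.534]
contact_force: [1.2, 0.2, 0.5]
opening: 0.0003
```

Call:
carry_out:
  translation:
    - [0,0,0.001]
    - [0,0,0.001]
    - [0,0,0]
  turn:
    - [0,0,0]
    - [0,0,0]
    - [0,0,0]
  gripper: [1,1,1]

```text
time: 18.5
tool_pos: [0.5562, -0.0004, 0.1241]
tool_rot: [-3.141, -0.4, 1.534]
contact_force: [-0.1, -0.0, 0.4]
opening: 0.0004
```

```bash
python3 -c "
from h import *
st()"
```

```text
t 18.5 F tool [ 0.1553 -0.0559 -0.3978] local [-0.0424  0.0591  0.0175] open 0.0003996254113591292
```

Call:
carry_out:
  translation:
    - [0,0,0.0015]
    - [0,0,0.0015]
    - [0,0,0]
  turn:
    - [0,0,0]
    - [0,0,0]
    - [0,0,0]
  gripper: [1,1,1]

```text
time: 18.8
tool_pos: [0.5565, 0.0004, 0.1223]
tool_rot: [3.141, -0.4, 1.535]
contact_force: [-1.6, -2.1, 5.6]
opening: 0.0005
```

```bash
python3 - <<'E'
from h import *
st()
w=read_camera('wrist');s=read_camera('scene')
a=cv2.resize(w['img'][80:250,230:430],None,fx=3,fy=3,interpolation=cv2.INTER_CUBIC)[:400]
b=cv2.resize(s['img'][170:270,265:365],None,fx=4,fy=4,interpolation=cv2.INTER_CUBIC)[:400]
a=cv2.resize(a,(400,int(a.shape[0]*400/a.shape[1]))) if 0 else a[:, :400]
save(np.hstack([cv2.resize(w['img'][90:240,240:390],(400,400)),b]),'p1')
E
```

```text
t 18.8 F tool [ 0.2311 -1.5564 -6.0091] local [-0.0421  0.0591  0.0156] open 0.0005172860002314902
```

View pics/p1.png

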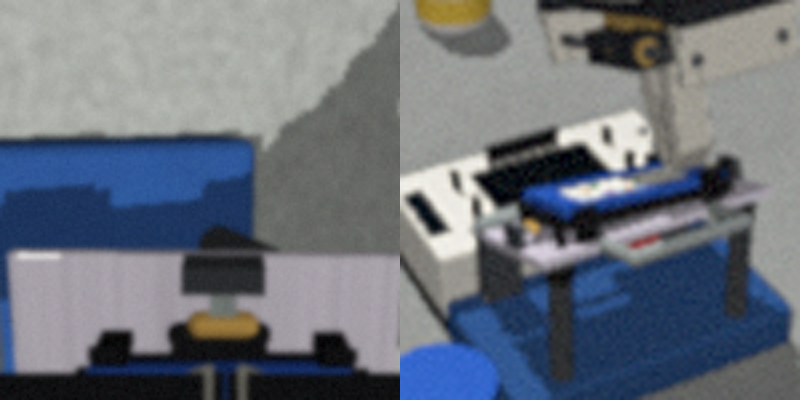

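Call:
carry_out:
  translation:
    - [0,0,0.001]
    - [0,0,0.0005]
    - [0,0,0]
  turn:
    - [0,0,0]
    - [0,0,0]
    - [0,0,0]
  gripper: [1,1,1]

```text
time: 19.2
tool_pos: [0.5566, 0.0005, 0.122]
tool_rot: [3.14, -0.399, 1.535]
contact_force: [-5.7, -5.2, 14.3]
opening: 0.0006
```

```bash
python3 -c "
from h import *
st()"
```

```text
t 19.2 F tool [  0.5493  -5.5152 -15.2876] local [-0.042   0.0591  0.0152] open 0.0005675737051081553
```

Call:
carry_out:
  translation:
    - [0,0,-0.012]
    - [0,0,-0.014]
    - [0,0.03,0]
    - [0,0.03,0]
    - [0,0.028,0]
    - [0,0,0]
    - [0,0,0.01]
    - [0,0,0.006]
    - [0,0,0.002]
    - [0,0,0]
  turn:
    - [0,0,0]
    - [0,0,0]
    - [0,0,0]
    - [0,0,0]
    - [0,0,0]
    - [0,0,0]
    - [0,0,0]
    - [0,0,0]
    - [0,0,0]
    - [0,0,0]
  gripper: [1,1,1,1,1,1,1,1,1,1]

```text
time: 20.2
tool_pos: [0.6434, -0.0048, 0.1273]
tool_rot: [-3.14, -0.4, 1.534]
contact_force: [-0.3, -0.3, 0.8]
opening: 0.0005
```

Call:
carry_out:
  translation:
    - [0,0,0.001]
    - [0,0,0.001]
    - [0,0,0]
  turn:
    - [0,0,0]
    - [0,0,0]
    - [0,0,0]
  gripper: [1,1,1]

```text
time: 20.5
tool_pos: [0.6441, -0.0042, 0.1258]
tool_rot: [-3.142, -0.4, 1.534]
contact_force: [0.7, -0.1, 0.0]
opening: 0.0002
```

```bash
python3 -c "
from h import *
st()"
```

```text
t 20.5 F tool [-0.0428  0.667  -0.0617] local [0.0456 0.0592 0.0193] open 0.0002430259202068946
```

Call:
carry_out:
  translation:
    - [0,0,0.001]
    - [0,0,0.001]
    - [0,0,0]
  turn:
    - [0,0,0]
    - [0,0,0]
    - [0,0,0]
  gripper: [1,1,1]

```text
time: 20.8
tool_pos: [0.6442, -0.0034, 0.1238]
tool_rot: [-3.141, -0.4, 1.534]
contact_force: [-0.6, -0.3, 0.4]
opening: 0.0004
```

Call:
carry_out:
  translation:
    - [0,0,0.001]
    - [0,0,0.001]
    - [0,0,0]
  turn:
    - [0,0,0]
    - [0,0,0]
    - [0,0,0]
  gripper: [1,1,1]

```text
time: 21.1
tool_pos: [0.6442, -0.0026, 0.1219]
tool_rot: [-3.141, -0.4, 1.534]
contact_force: [-0.4, -0.3, 0.4]
opening: 0.0009
```

```bash
python3 -c "
from h import *
st()"
```

```text
t 21.1 F tool [-0.1334 -0.3435 -0.5099] local [0.0456 0.0591 0.0151] open 0.0009493061305803832
```

Call:
carry_out:
  translation:
    - [0,0,0.001]
    - [0,0,0.001]
    - [0,0,0]
  turn:
    - [0,0,0]
    - [0,0,0]
    - [0,0,0]
  gripper: [1,1,1]

```text
time: 21.4
tool_pos: [0.6444, -0.0025, 0.1215]
tool_rot: [3.14, -0.4, 1.535]
contact_force: [-3.1, -4.3, 8.5]
opening: 0.0004
```

```bash
python3 - <<'E'
from h import *
st()
s=read_camera('scene')
print([(k,[(np.round(q['pixel'],1).tolist(),round(q['score'],2)) for q in nets.tip_of(s,k)][:4]) for k in('cassette','end_a','roller_a')])
for dz in(0,.009): print(dz,proj(s,[leafP(.4,[x,.059,z+dz]) for x,z in((0.0017,0),(-.043,.014),(.047,.014))]).ravel())
E
```

```text
t 21.4 F tool [-0.7551 -2.9187 -9.5792] local [0.0458 0.0591 0.0147] open 0.00039402763413878106
[('cassette', [([482.4, 309.3], 0.86), ([320.1, 221.1], 0.64), ([382.3, 300.1], 0.57), ([295.3, 223.8], 0.18)]), ('end_a', [([369.0, 299.2], 0.93), ([491.7, 284.3], 0.93), ([335.2, 207.5], 0.71), ([303.5, 223.8], 0.68)]), ('roller_a', [([340.8, 212.4], 0.91), ([295.6, 227.0], 0.77)])]
0 [321.8719 222.3831 337.0871 211.4951 303.5329 222.2666]
0.009 [321.1675 218.7553 336.4292 207.9041 302.7671 218.5465]
```

Call:
carry_out:
  translation:
    - [0,0,-0.012]
    - [0,0,-0.014]
    - [0,-0.03,0]
    - [0,-0.03,0]
    - [0,-0.028,0]
    - [0,0,0]
    - [0,0,0.012]
    - [0,0,0.006]
    - [0,0,0.004]
    - [0,0,0]
  turn:
    - [0,0,0]
    - [0,0,0]
    - [0,0,0]
    - [0,0,0]
    - [0,0,0]
    - [0,0,0]
    - [0,0,0]
    - [0,0,0]
    - [0,0,0]
    - [0,0,0]
  gripper: [1,1,1,1,1,1,1,1,1,1]

```text
time: 22.6
tool_pos: [0.5564, 0.0002, 0.1229]
tool_rot: [-3.14, -0.401, 1.534]
contact_force: [0.4, 0.4, -1.1]
opening: 0.0005
```

Call:
carry_out:
  translation:
    - [0,0,0.0015]
    - [0,0,0.0015]
    - [0,0,0]
  turn:
    - [0,0,0]
    - [0,0,0]
    - [0,0,0]
  gripper: [1,1,1]

```text
time: 22.9
tool_pos: [0.5567, 0.0008, 0.1214]
tool_rot: [3.141, -0.4, 1.534]
contact_force: [0.7, -0.5, 1.2]
opening: 0.0004
```

```bash
python3 -c "
from h import *
st()"
```

```text
t 22.9 F tool [ 0.0567  0.7212 -1.2766] local [-0.0419  0.0591  0.0145] open 0.00039583519121398896
```

Call:
carry_out:
  translation:
    - [0,0,0.001]
    - [0,0,0.0005]
    - [0,0,0]
  turn:
    - [0,0,0]
    - [0,0,0]
    - [0,0,0]
  gripper: [1,1,1]

```text
time: 23.2
tool_pos: [0.5567, 0.0008, 0.1212]
tool_rot: [3.14, -0.399, 1.535]
contact_force: [-3.7, -3.6, 10.4]
opening: 0.0007
```

```bash
python3 -c "
from h import *
st()
for ph in (.4,): print(leafP(ph,[.0017,.135,-.0025]))
go(leafP(.4,[.0017,.135,-.0025+.05]),toolR(leafR(.4)))
go(leafP(.4,[.0017,.135,-.0025+.06]),toolR(leafR(.1)))"
```

```text
t 23.2 F tool [  0.5828  -3.5614 -11.0357] local [-0.0419  0.0591  0.0144] open 0.0007114658448068515
[0.6031 0.0757 0.1353]
shift(cur tool) [ 0.0759  0.0437 -0.0331] turn [0.0017 0.0006 0.0007] shift(after turn) [ 0.0759  0.0436 -0.0331]
shift(cur tool) [ 0.0759  0.0437 -0.0431] turn [ 0.0018 -0.2994  0.0005] shift(after turn) [ 0.0598  0.0436 -0.0636]
```

Call:
carry_out:
  translation:
    - [0,0,-0.02]
    - [0,0,-0.02]
    - [0.026,0.015,0]
    - [0.025,0.015,0]
    - [0.025,0.014,0]
    - [0,0,0]
    - [0,0,0.025]
    - [0,0,0.025]
    - [0,0,0.022]
    - [0,0,0]
  turn:
    - [0,0,0]
    - [0,0,0]
    - [0,0,0]
    - [0,0,0]
    - [0,0,0]
    - [0,0,0]
    - [0,0,0]
    - [0,0,0]
    - [0,0,0]
    - [0,0,0]
  gripper: [1,1,0.52,0.52,0.52,0.52,0.52,0.52,0.52,0.52]

```text
time: 24.2
tool_pos: [0.601, 0.0829, 0.1169]
tool_rot: [-3.135, -0.401, 1.532]
contact_force: [-0.6, -0.0, 0.1]
opening: 0.0222
```

Call:
carry_out:
  translation:
    - [0,0,0]
    - [0,0,0]
    - [0,0,0]
  turn:
    - [0,0,0]
    - [0,0,0]
    - [0,0,0]
  gripper: [1,1,1]
  squeeze: 30

```text
time: 24.5
tool_pos: [0.6041, 0.0808, 0.1208]
tool_rot: [3.139, -0.398, 1.534]
contact_force: [0.3, -3.3, -0.2]
opening: 0.0076
```

```bash
python3 -c "
from h import *
st()"
```

```text
t 24.5 F tool [-3.0702  0.4326 -1.0606] local [ 0.0025  0.1342 -0.0178] open 0.007574673167498282
```

Call:
carry_out:
  translation:
    - [0,0,0]
    - [0,0,0]
  turn:
    - [0,0,0]
    - [0,0,0]
  gripper: [1,1]

```text
time: 24.7
tool_pos: [0.6041, 0.0809, 0.1208]
tool_rot: [3.139, -0.398, 1.534]
contact_force: [-0.4, -5.7, 1.4]
opening: 0.0079
```

```bash
cat > arc.py <<'E'
from h import *
import sys
# plan from phi0 to phi1 in n rows, tool tilt from t0 to t1; TCP = bar + depth along tool z
def plan(phi0,phi1,n,t0,t1,dep,x=.0025):
    P=None
    for i in range(n+1):
        f=i/n;ph=phi0+f*(phi1-phi0);q=toolR(leafR(t0+f*(t1-t0)));p=leafP(ph,[x,.135,-.0025])+q.apply([0,0,dep])
        if P is not None: print(i,'ph %.3f'%ph,np.round(Q.inv().apply(p-P)*1000,1),np.round((Q.inv()*q).as_rotvec(),4))
        P,Q=p,q
E
python3 -c "
from arc import *
st()
plan(.4,3.1416,24,.4,0,.0153)"
```

```text
t 24.7 F tool [-4.7052 -0.1365 -3.5202] local [ 0.0025  0.1342 -0.0179] open 0.007948287988106283
1 ph 0.514 [ -0.8  -0.  -15.4] [ 0.     -0.0167 -0.    ]
2 ph 0.628 [ -2.9   0.  -15.2] [ 0.     -0.0167 -0.    ]
3 ph 0.743 [ -4.8  -0.  -14.7] [-0.     -0.0167  0.    ]
4 ph 0.857 [ -6.7  -0.  -14. ] [-0.     -0.0167  0.    ]
5 ph 0.971 [ -8.5   0.  -13. ] [ 0.     -0.0167 -0.    ]
6 ph 1.085 [-10.1   0.  -11.9] [-0.     -0.0167  0.    ]
7 ph 1.200 [-11.6   0.  -10.5] [ 0.     -0.0167 -0.    ]
8 ph 1.314 [-12.8   0.   -8.9] [ 0.     -0.0167  0.    ]
9 ph 1.428 [-13.9   0.   -7.2] [ 0.     -0.0167  0.    ]
10 ph 1.542 [-14.7  -0.   -5.3] [-0.     -0.0167  0.    ]
11 ph 1.657 [-15.3   0.   -3.4] [-0.     -0.0167 -0.    ]
12 ph 1.771 [-15.6  -0.   -1.4] [ 0.     -0.0167  0.    ]
13 ph 1.885 [-15.7   0.    0.6] [-0.     -0.0167  0.    ]
14 ph 1.999 [-15.4  -0.    2.6] [ 0.     -0.0167  0.    ]
15 ph 2.114 [-15.    0.    4.6] [ 0.     -0.0167 -0.    ]
16 ph 2.228 [-14.3  -0.    6.4] [-0.     -0.0167  0.    ]
17 ph 2.342 [-13.3  -0.    8.2] [-0.     -0.0167 -0.    ]
18 ph 2.456 [-12.1   0.    9.8] [ 0.     -0.0167 -0.    ]
19 ph 2.570 [-10.7  -0.   11.3] [-0.     -0.0167 -0.    ]
20 ph 2.685 [-9.2  0.  12.6] [ 0.     -0.0167  0.    ]
21 ph 2.799 [-7.4 -0.  13.6] [ 0.     -0.0167  0.    ]
22 ph 2.913 [-5.6 -0.  14.5] [-0.     -0.0167 -0.    ]
23 ph 3.027 [-3.7  0.  15. ] [ 0.     -0.0167  0.    ]
24 ph 3.142 [-1.7  0.  15.3] [-0.     -0.0167  0.    ]
```

Call:
carry_out:
  translation:
    - [-0.0008,0,-0.0154]
    - [-0.0029,0,-0.0152]
    - [-0.0048,0,-0.0147]
    - [-0.0067,0,-0.014]
    - [0,0,0]
  turn:
    - [0,-0.0167,0]
    - [0,-0.0167,0]
    - [0,-0.0167,0]
    - [0,-0.0167,0]
    - [0,0,0]
  gripper: [1,1,1,1,1]

```text
time: 25.2
tool_pos: [0.6024, 0.045, 0.1717]
tool_rot: [3.139, -0.332, 1.534]
contact_force: [1.4, -0.3, -1.3]
opening: 0.0077
```

```bash
python3 - <<'E'
from arc import *
st(phi=.857)
s=read_camera('scene')
print([(k,[(np.round(q['pixel'],1).tolist(),round(q['score'],2)) for q in nets.tip_of(s,k)][:4]) for k in('leaf_nest','leaf_handle','eject_button','cassette')])
for ph in(.4,.857): print(proj(s,[leafP(ph,[0,.135,-.0025]),leafP(ph,[0,.059,0]),leafP(ph,[0,.059,-.024])]).ravel())
E
```

```text
t 25.2 F tool [-0.6312  1.4311  1.1607] local [ 0.0021  0.1275 -0.0148] open 0.007686711680920182
[('leaf_nest', [([318.8, 213.5], 0.6), ([420.1, 347.7], 0.55), ([299.0, 212.4], 0.46)]), ('leaf_handle', [([329.7, 197.8], 0.79)]), ('eject_button', [([321.8, 219.8], 0.53)]), ('cassette', [([480.6, 313.3], 0.69), ([381.8, 302.4], 0.56), ([420.8, 348.3], 0.44), ([317.6, 210.5], 0.37)])]
[338.7175 229.1121 322.5017 222.1762 324.3589 231.7619]
[331.01   202.0421 319.2952 211.2768 323.0367 220.6826]
```

Call:
carry_out:
  translation:
    - [-0.0085,0,-0.013]
    - [-0.0101,0,-0.0119]
    - [-0.0116,0,-0.0105]
    - [-0.0128,0,-0.0089]
    - [-0.0139,0,-0.0072]
    - [-0.0147,0,-0.0053]
    - [-0.0153,0,-0.0034]
    - [-0.0156,0,-0.0014]
    - [-0.0157,0,0.0006]
    - [-0.0154,0,0.0026]
  turn:
    - [0,-0.0167,0]
    - [0,-0.0167,0]
    - [0,-0.0167,0]
    - [0,-0.0167,0]
    - [0,-0.0167,0]
    - [0,-0.0167,0]
    - [0,-0.0167,0]
    - [0,-0.0167,0]
    - [0,-0.0167,0]
    - [0,-0.0167,0]
  gripper: [1,1,1,1,1,1,1,1,1,1]

```text
time: 26.45
tool_pos: [0.596, -0.1003, 0.1942]
tool_rot: [-3.142, -0.166, 1.535]
contact_force: [-3.4, 0.0, 6.8]
opening: 0.0078
```

```bash
python3 -c "
from h import *
st(phi=2.0)
q=toolR(leafR(.4-14*.0167));go(leafP(1.999,[.0025,.135,-.0025])+q.apply([0,0,.0153]),q)"
```

```text
t 26.45 F tool [ 1.0307 -3.3639 -6.7418] local [0.0011 0.1204 0.0008] open 0.007839310636741521
shift(cur tool) [-0.0005  0.0014  0.0003] turn [-0.0002  0.0005  0.0009] shift(after turn) [-0.0005  0.0014  0.0003]
```

Call:
carry_out:
  translation:
    - [-0.015,0,0.0046]
    - [-0.0143,0,0.0064]
    - [-0.0133,0,0.0082]
    - [-0.0121,0,0.0098]
    - [-0.0107,0,0.0113]
    - [-0.0092,0,0.0126]
    - [-0.0074,0,0.0136]
    - [-0.0056,0,0.0145]
    - [-0.0037,0,0.015]
    - [0,0,0]
  turn:
    - [0,-0.0167,0]
    - [0,-0.0167,0]
    - [0,-0.0167,0]
    - [0,-0.0167,0]
    - [0,-0.0167,0]
    - [0,-0.0167,0]
    - [0,-0.0167,0]
    - [0,-0.0167,0]
    - [0,-0.0167,0]
    - [0,0,0]
  gripper: [1,1,1,1,1,1,1,1,1,1]

```text
time: 27.45
tool_pos: [0.5922, -0.1837, 0.0834]
tool_rot: [-3.138, -0.014, 1.534]
contact_force: [-2.8, -6.5, -4.1]
opening: 0.0081
```

```bash
python3 -c "
from h import *
st(phi=3.03)
q=toolR(leafR(0));go(leafP(3.1416,[.0025,.135,-.0025])+q.apply([0,0,.0153]),q)"
```

```text
t 27.45 F tool [-6.6633 -2.5944  3.9925] local [0.0004 0.1333 0.0166] open 0.008105238643866058
shift(cur tool) [-0.0008  0.0022  0.0112] turn [-0.0038 -0.0142  0.0003] shift(after turn) [-0.0007  0.0021  0.0112]
```

Call:
carry_out:
  translation:
    - [-0.001,0,0.008]
    - [-0.0007,0,0.006]
    - [0,0,0.001]
    - [0,0,0]
  turn:
    - [0,-0.015,0]
    - [0,0,0]
    - [0,0,0]
    - [0,0,0]
  gripper: [1,1,1,1]

```text
time: 27.85
tool_pos: [0.5922, -0.1852, 0.0698]
tool_rot: [-3.138, 0.0, 1.534]
contact_force: [-2.8, -6.7, -2.2]
opening: 0.0078
```

```bash
python3 -c "
from h import *
st(phi=3.14159)
o=robot.observe();print(o['tool_pos'],o['tool_rot'])"
```

```text
t 27.85 F tool [-6.7543 -2.5842  2.2507] local [0.0004 0.1358 0.0152] open 0.007815915513749036
[ 0.5922 -0.1852  0.0698] [-3.1383  0.0003  1.5341]
```

Call:
carry_out:
  translation:
    - [0,0,0.001]
    - [0,0,0.001]
    - [0,0,0]
  turn:
    - [0,0,0]
    - [0,0,0]
    - [0,0,0]
  gripper: [1,1,1]

```text
time: 28.15
tool_pos: [0.5923, -0.1853, 0.0682]
tool_rot: [-3.139, 0.0, 1.534]
contact_force: [-3.7, -7.1, -0.2]
opening: 0.0079
```

```bash
python3 - <<'E'
from h import *
st(phi=3.14159)
s=read_camera('scene');t=read_camera('top')
for n,p in(('s',s),('t',t)):
    print([(k,[(np.round(q['pixel'],1).tolist(),round(q['score'],2)) for q in nets.tip_of(p,k)][:4]) for k in('leaf_hinge','leaf_handle','eject_button')])
    for ph in(3.14,3.09,3.04): print(ph,proj(p,[leafP(ph,[0,0,0]),leafP(ph,[0,.135,-.0025]),leafP(ph,[0,.059,-.024])]).ravel())
save(np.hstack([cv2.resize(s['img'][160:260,260:360],(400,400),interpolation=cv2.INTER_CUBIC),cv2.resize(t['img'][160:260,295:395],(400,400),interpolation=cv2.INTER_CUBIC)]),'e')
E
```

```text
t 28.15 F tool [-7.2338 -3.4624  0.2161] local [0.0005 0.1359 0.0168] open 0.007932929936708705
[('leaf_hinge', [([312.1, 216.3], 0.7)]), ('leaf_handle', [([288.9, 193.2], 0.6)]), ('eject_button', [([300.1, 199.9], 0.7)])]
3.14 [311.6762 218.2196 288.5764 192.2159 300.8152 198.837 ]
3.09 [311.6762 218.2196 288.5235 190.1787 301.0134 198.1192]
3.04 [311.6762 218.2196 288.523  188.1893 301.2386 197.4465]
[('leaf_hinge', [([326.8, 209.7], 0.56)]), ('leaf_handle', []), ('eject_button', [])]
3.14 [324.8971 210.5605 377.3165 213.3595 348.2125 210.3987]
3.09 [324.8971 210.5605 377.5517 212.9632 347.769  210.1895]
3.04 [324.8971 210.5605 377.656  212.5551 347.2638 209.9799]
```

Call:
carry_out:
  translation:
    - [0,0,0]
    - [0,0,0]
    - [0,0,0]
    - [0,0,-0.02]
    - [0,0,-0.025]
    - [0,0,-0.025]
    - [0.025,0,0]
    - [0.025,0,0]
    - [0.026,0,0]
    - [0,0,0]
  turn:
    - [0,0,0]
    - [0,0,0]
    - [0,0,0]
    - [0,0,0]
    - [0,0,0]
    - [0,0,0]
    - [0,0,0]
    - [0,0,0]
    - [0,0,0]
    - [0,0,0]
  gripper: [0.52,0.52,0.52,0.52,0.52,0.52,1,1,1,1]

```text
time: 29.55
tool_pos: [0.5964, -0.1047, 0.1395]
tool_rot: [-3.141, -0.002, 1.538]
contact_force: [-0.3, -1.4, 0.2]
opening: 0.0006
```

```bash
python3 - <<'E'
from h import *
go(leafP(3.1416,[.0017,.059,-.026]),toolR(leafR(0)));st(phi=3.1416)
w=read_camera('wrist')
print(proj(w,leafP(3.1416,[.0017,.059,-.024])),[(np.round(q['pixel'],1).tolist(),round(q['score'],2)) for q in nets.tip_of(w,'eject_button')])
s=read_camera('scene');q=nets.tip_of(s,'leaf_handle')[:2];print(q,proj(s,leafP(3.14,[0,.135,-.0025])))
E
```

```text
shift(cur tool) [-0.0038  0.      0.0284] turn [-0.0002 -0.0022  0.0035] shift(after turn) [-0.0038  0.0001  0.0285]
t 29.55 F tool [-1.3575 -0.2187 -0.244 ] local [ 0.0016  0.0552 -0.0545] open 0.0006131749517460518
[[319.8553 227.1787]] [([317.2, 225.5], 0.68)]
[{'pixel': [286.0, 192.1], 'score': 0.84}, {'pixel': [309.1, 244.9], 'score': 0.22}] [[288.5764 192.2159]]
```

Call:
carry_out:
  translation:
    - [-0.0038,0,0.01]
    - [0,0,0.01]
    - [0,0,0.008]
    - [0,0,0.002]
    - [0,0,0.002]
    - [0,0,0]
  turn:
    - [0,0,0]
    - [0,0,0]
    - [0,0,0]
    - [0,0,0]
    - [0,0,0]
    - [0,0,0]
  gripper: [1,1,1,1,1,1]

```text
time: 30.35
tool_pos: [0.5957, -0.1124, 0.1079]
tool_rot: [-3.14, -0.0, 1.534]
contact_force: [-4.7, -1.2, 6.0]
opening: 0.0004
```

Call:
carry_out:
  translation:
    - [0,0,0.0015]
    - [0,0,0.0015]
    - [0,0,0]
  turn:
    - [0,0,0]
    - [0,0,0]
    - [0,0,0]
  gripper: [1,1,1]

```text
time: 30.65
tool_pos: [0.5956, -0.1124, 0.105]
tool_rot: [-3.141, -0.0, 1.534]
contact_force: [-3.9, -1.2, 6.0]
opening: 0.0003
```

Call:
carry_out:
  translation:
    - [0,0,0.0015]
    - [0,0,0.0015]
    - [0,0,0]
  turn:
    - [0,0,0]
    - [0,0,0]
    - [0,0,0]
  gripper: [1,1,1]

```text
time: 30.95
tool_pos: [0.5961, -0.1122, 0.1018]
tool_rot: [-3.142, -0.001, 1.534]
contact_force: [-2.1, -0.6, 5.2]
opening: 0.0006
```

Call:
carry_out:
  translation:
    - [0,0,0.0012]
    - [0,0,0.001]
    - [0,0,0]
  turn:
    - [0,0,0]
    - [0,0,0]
    - [0,0,0]
  gripper: [1,1,1]

```text
time: 31.25
tool_pos: [0.5963, -0.1123, 0.1015]
tool_rot: [3.14, -0.0, 1.534]
contact_force: [-7.2, -0.3, 17.8]
opening: 0.0008
```

Call:
carry_out:
  translation:
    - [0,0,0.001]
    - [0,0,0]
  turn:
    - [0,0,0]
    - [0,0,0]
  gripper: [1,1]

```text
time: 31.45
tool_pos: [0.5963, -0.1123, 0.1014]
tool_rot: [3.14, 0.0, 1.534]
contact_force: [-10.0, 0.6, 23.5]
opening: 0.0002
```

Call:
carry_out:
  translation:
    - [0,0,-0.015]
    - [0,0,-0.025]
    - [-0.025,0,0]
    - [-0.025,0,0]
    - [-0.0215,0,0]
    - [0,0,0]
  turn:
    - [0,0,0]
    - [0,0,0]
    - [0,0,0]
    - [0,0,0]
    - [0,0,0]
    - [0,0,0]
  gripper: [1,1,0.52,0.52,0.52,0.52]

```text
time: 32.05
tool_pos: [0.5935, -0.1859, 0.1377]
tool_rot: [3.141, -0.0, 1.531]
contact_force: [-0.0, 0.2, -0.8]
opening: 0.0218
```

```bash
python3 - <<'E'
from h import *
q=toolR(leafR(0));go(leafP(3.1416,[.0017,.135,-.0025])+q.apply([0,0,.0153]),q);st(phi=3.1416)
s=read_camera('scene')
print([(k,[(np.round(q['pixel'],1).tolist(),round(q['score'],2)) for q in nets.tip_of(s,k)][:5]) for k in('cassette','leaf_handle','leaf_nest')])
print(proj(s,[r2w([.0017,-.059,.076]),r2w([.0017,-.059,.085])]))
E
```

```text
shift(cur tool) [ 0.0014 -0.0001  0.0655] turn [ 0.0004 -0.0005 -0.0027] shift(after turn) [ 0.0014 -0.0001  0.0655]
t 32.05 F tool [ 0.1519 -0.0535  0.7968] local [ 0.0018  0.1364 -0.0527] open 0.021817623559052667
[('cassette', [([382.9, 303.1], 0.87), ([483.9, 312.4], 0.63)]), ('leaf_handle', [([288.9, 191.9], 0.82)]), ('leaf_nest', [([298.2, 208.2], 0.84)])]
[[300.5155 209.6094]
 [300.4355 206.7642]]
```

Call:
carry_out:
  translation:
    - [0.0014,0,0.02]
    - [0,0,0.025]
    - [0,0,0.02]
    - [0,0,0]
    - [0,0,0]
    - [0,0,0]
    - [0,0,0]
  turn:
    - [0,0,0]
    - [0,0,0]
    - [0,0,0]
    - [0,0,0]
    - [0,0,0]
    - [0,0,0]
    - [0,0,0]
  gripper: [0.52,0.52,0.52,0.52,1,1,1]

```text
time: 32.95
tool_pos: [0.594, -0.1854, 0.0747]
tool_rot: [3.14, 0.005, 1.534]
contact_force: [-2.3, -12.0, -4.2]
opening: 0.0081
```

```bash
python3 -c "
from arc import *
st(phi=3.1416)
plan(3.1416,.4,24,0,.4,.0153)"
```

```text
t 32.95 F tool [-12.0917  -1.8614   4.2628] local [0.0022 0.1359 0.0103] open 0.008070431282521976
1 ph 3.027 [  1.4  -0.  -15.4] [0.     0.0167 0.    ]
2 ph 2.913 [  3.4  -0.  -15.1] [-0.      0.0167 -0.    ]
3 ph 2.799 [  5.4   0.  -14.5] [0.     0.0167 0.    ]
4 ph 2.685 [  7.2   0.  -13.8] [ 0.      0.0167 -0.    ]
5 ph 2.570 [  8.9  -0.  -12.7] [ 0.      0.0167 -0.    ]
6 ph 2.456 [ 10.5   0.  -11.5] [ 0.      0.0167 -0.    ]
7 ph 2.342 [ 11.9  -0.  -10. ] [-0.      0.0167  0.    ]
8 ph 2.228 [13.2  0.  -8.4] [0.     0.0167 0.    ]
9 ph 2.114 [14.1  0.  -6.7] [ 0.      0.0167 -0.    ]
10 ph 1.999 [14.9 -0.  -4.8] [-0.      0.0167  0.    ]
11 ph 1.885 [15.4  0.  -2.9] [-0.      0.0167 -0.    ]
12 ph 1.771 [15.6 -0.  -0.9] [ 0.      0.0167 -0.    ]
13 ph 1.657 [15.6  0.   1.2] [-0.      0.0167  0.    ]
14 ph 1.542 [15.3 -0.   3.2] [0.     0.0167 0.    ]
15 ph 1.428 [14.8  0.   5.1] [ 0.      0.0167 -0.    ]
16 ph 1.314 [14. -0.  7.] [-0.      0.0167 -0.    ]
17 ph 1.200 [13.  -0.   8.7] [ 0.      0.0167 -0.    ]
18 ph 1.085 [11.7 -0.  10.3] [-0.      0.0167  0.    ]
19 ph 0.971 [10.3 -0.  11.7] [ 0.      0.0167 -0.    ]
20 ph 0.857 [ 8.7 -0.  12.9] [-0.      0.0167  0.    ]
21 ph 0.743 [ 6.9  0.  13.9] [ 0.      0.0167 -0.    ]
22 ph 0.628 [ 5.1  0.  14.6] [0.     0.0167 0.    ]
23 ph 0.514 [ 3.1 -0.  15.1] [-0.      0.0167  0.    ]
24 ph 0.400 [ 1.1  0.  15.4] [0.     0.0167 0.    ]
```

Call:
carry_out:
  translation:
    - [0.0006,0,-0.0077]
    - [0.0008,0,-0.0077]
    - [0.0034,0,-0.0151]
    - [0.0054,0,-0.0145]
    - [0.0072,0,-0.0138]
    - [0.0089,0,-0.0127]
    - [0,0,0]
  turn:
    - [0,0.0083,0]
    - [0,0.0084,0]
    - [0,0.0167,0]
    - [0,0.0167,0]
    - [0,0.0167,0]
    - [0,0.0167,0]
    - [0,0,0]
  gripper: [1,1,1,1,1,1,1]

```text
time: 33.65
tool_pos: [0.5951, -0.1608, 0.1501]
tool_rot: [3.137, -0.079, 1.534]
contact_force: [-5.7, -9.2, 6.1]
opening: 0.008
```

```bash
python3 - <<'E'
from h import *
st(phi=2.57)
s=read_camera('scene')
print([(k,[(np.round(q['pixel'],1).tolist(),round(q['score'],2)) for q in nets.tip_of(s,k)][:5]) for k in('cassette','leaf_handle','window')])
print(proj(s,[r2w([.0017,-.059,.076]),r2w([.0017,-.059,.062]),leafP(2.57,[0,.135,-.0025])]))
q=toolR(leafR(5*.0167));go(leafP(2.57,[.0022,.135,-.0025])+q.apply([0,0,.0153]),q)
cv2.imwrite('pics/f_s.png',cv2.resize(s['img'][160:260,260:360],(400,400),interpolation=cv2.INTER_CUBIC)[:,:,::-1])
E
```

```text
t 33.65 F tool [-8.8643 -5.3253 -6.816 ] local [0.0024 0.1288 0.0054] open 0.008008273612468877
[('cassette', [([481.3, 309.6], 0.86), ([380.9, 301.4], 0.66), ([317.9, 191.3], 0.33)]), ('leaf_handle', [([291.4, 170.3], 0.57)]), ('window', [([301.9, 214.2], 0.68)])]
[[300.5155 209.6094]
 [300.6385 213.9779]
 [291.1739 172.627 ]]
shift(cur tool) [ 0.0005 -0.0003  0.0045] turn [ 0.0044  0.0056 -0.0001] shift(after turn) [ 0.0005 -0.0002  0.0045]
```

```bash
python3 - <<'E'
from h import *
s=read_camera('scene');t=read_camera('top');w=read_camera('wrist')
def rect(p,hx,hy,z): return proj(p,[r2w([.0017+a,-.059+b,z]) for a,b in((-hx,-hy),(hx,-hy),(hx,hy),(-hx,hy))])
old={'scene':cv2.imread('pics/scene.png')[:,:,::-1],'top':cv2.imread('pics/top.png')[:,:,::-1]}
for n,p in(('scene',s),('top',t),('wrist',w)):
    g=cv2.cvtColor(p['img'],cv2.COLOR_RGB2GRAY);m=np.zeros(g.shape,np.uint8);cv2.fillPoly(m,[np.round(rect(p,.050,.027,.076)).astype(int)],1)
    print(n,m.sum(),'dark frac now',(g[m>0]<70).mean(),'white',(g[m>0]>170).mean(), 'old' , (lambda h:((h[m>0]<70).mean(),(h[m>0]>170).mean()))(cv2.cvtColor(old[n].copy(),cv2.COLOR_RGB2GRAY)) if n in old else '')
c=lambda p,x,y,k:cv2.resize(p['img'][y:y+k,x:x+k],(400,400),interpolation=cv2.INTER_CUBIC)
rw=rect(w,.05,.027,.076);print(rw)
save(np.hstack([c(s,260,150,110),c(t,300,160,100)]),'g');save(w['img'],'gw')
E
```

```text
scene 475 dark frac now 0.0 white 0.3178947368421053 old (np.float64(0.56), np.float64(0.2231578947368421))
top 850 dark frac now 0.6035294117647059 white 0.0 old (np.float64(0.6564705882352941), np.float64(0.0))
wrist 7471 dark frac now 0.4253781287645563 white 0.35564181501806985 old 
[[350.7331 146.0051]
 [348.1351 261.7037]
 [408.3879 259.4547]
 [417.7287 145.3902]]
```

```bash
python3 -c "
import cv2,numpy as np
g=cv2.imread('pics/g.png')[:, :];w=cv2.imread('pics/gw.png')[60:260,230:550]
g=cv2.resize(g,(640,320));w=cv2.resize(w,(440,275))
o=np.zeros((595,640,3),np.uint8);o[:320]=g;o[320:,100:540]=w;cv2.imwrite('pics/last.png',o)"
```

```text
(no output)
```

View pics/last.png

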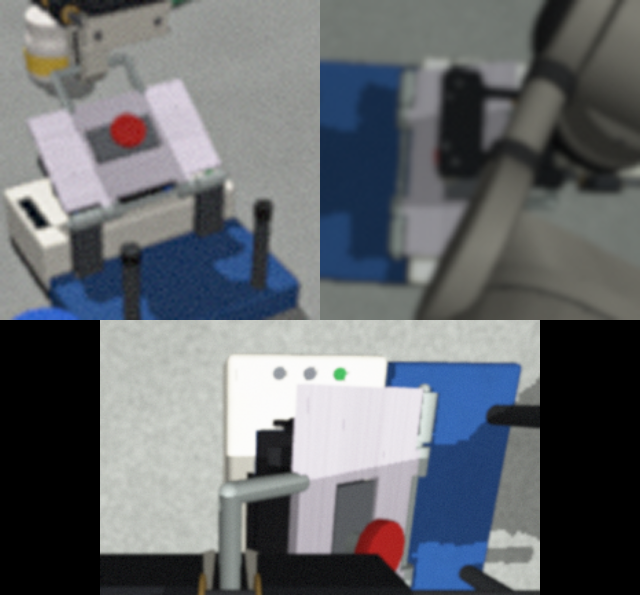

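Wrist panel: a black body with its tongue lies on the housing beside the raised leaf, around panel (270,490), which is consistent with the cassette in the window. Continuing the swing back.

Call:
carry_out:
  translation:
    - [0.0105,0,-0.0115]
    - [0.0119,0,-0.01]
    - [0.0132,0,-0.0084]
    - [0.0141,0,-0.0067]
    - [0.0149,0,-0.0048]
    - [0.0154,0,-0.0029]
    - [0.0156,0,-0.0009]
    - [0.0156,0,0.0012]
    - [0.0153,0,0.0032]
    - [0.0148,0,0.0051]
  turn:
    - [0,0.0167,0]
    - [0,0.0167,0]
    - [0,0.0167,0]
    - [0,0.0167,0]
    - [0,0.0167,0]
    - [0,0.0167,0]
    - [0,0.0167,0]
    - [0,0.0167,0]
    - [0,0.0167,0]
    - [0,0.0167,0]
  gripper: [1,1,1,1,1,1,1,1,1,1]

```text
time: 35.0
tool_pos: [0.6017, -0.0227, 0.2073]
tool_rot: [3.134, -0.249, 1.535]
contact_force: [4.7, -4.4, -0.5]
opening: 0.0078
```

Call:
carry_out:
  translation:
    - [0.014,0,0.007]
    - [0.013,0,0.0087]
    - [0.0117,0,0.0103]
    - [0.0103,0,0.0117]
    - [0.0087,0,0.0129]
    - [0.0069,0,0.0139]
    - [0.0051,0,0.0146]
    - [0.0031,0,0.0151]
    - [0,0,0]
  turn:
    - [0,0.0167,0]
    - [0,0.0167,0]
    - [0,0.0167,0]
    - [0,0.0167,0]
    - [0,0.0167,0]
    - [0,0.0167,0]
    - [0,0.0167,0]
    - [0,0.0167,0]
    - [0,0,0]
  gripper: [1,1,1,1,1,1,1,1,1]

```text
time: 35.9
tool_pos: [0.6058, 0.0744, 0.1357]
tool_rot: [3.135, -0.38, 1.534]
contact_force: [8.4, -9.0, -7.4]
opening: 0.0079
```

```bash
python3 - <<'E'
from h import *
st(phi=.5)
q=toolR(leafR(.4));go(leafP(.4,[.0025,.135,-.0025])+q.apply([0,0,.0153]),q)
E
```

```text
t 35.9 F tool [-10.8335   8.6838   3.7158] local [ 0.0045  0.1333 -0.0151] open 0.007856524106784283
shift(cur tool) [ 0.0012 -0.0021  0.0161] turn [0.0067 0.0198 0.0003] shift(after turn) [ 0.0009 -0.002   0.0161]
```

Call:
carry_out:
  translation:
    - [0.001,-0.001,0.008]
    - [0,-0.001,0.008]
    - [0,0,0.001]
    - [0,0,0.001]
    - [0,0,0]
  turn:
    - [0,0.0167,0]
    - [0,0,0]
    - [0,0,0]
    - [0,0,0]
    - [0,0,0]
  gripper: [1,1,1,1,1]

```text
time: 36.4
tool_pos: [0.6065, 0.0787, 0.1258]
tool_rot: [3.125, -0.393, 1.537]
contact_force: [-2.0, -26.1, 21.7]
opening: 0.008
```

```bash
python3 - <<'E'
from h import *
st(phi=.4)
E
```

```text
t 36.4 F tool [-15.876   -0.5953 -30.0744] local [ 0.0049  0.1342 -0.0124] open 0.007977778214375817
```

Call:
carry_out:
  translation:
    - [0,0,0]
    - [0,0,0]
    - [0,0,0]
    - [0,0,-0.015]
    - [0,0,-0.025]
    - [0,0,-0.03]
    - [0,0,0]
    - [0,0,0]
  turn:
    - [0,0,0]
    - [0,0,0]
    - [0,0,0]
    - [0,0,0]
    - [0,0,0]
    - [0,0,0]
    - [0,0,0]
    - [0,0,0]
  gripper: [0.52,0.52,0.52,0.52,0.52,0.52,1,1]

```text
time: 37.2
tool_pos: [0.6004, 0.058, 0.1847]
tool_rot: [3.141, -0.402, 1.535]
contact_force: [-0.3, -0.4, -2.0]
opening: 0.0104
```

Call:
carry_out:
  translation:
    - [0,0,0]
    - [0,0,0]
    - [0,0,0.02]
    - [0,0,0.015]
    - [0,0,0.01]
    - [0,0,0]
  turn:
    - [0,0,0]
    - [0,0,0]
    - [0,0,0]
    - [0,0,0]
    - [0,0,0]
    - [0,0,0]
  gripper: [1,1,1,1,1,1]

```text
time: 37.8
tool_pos: [0.6006, 0.0758, 0.1418]
tool_rot: [-3.139, -0.402, 1.534]
contact_force: [-0.0, -0.4, 0.8]
opening: 0.0008
```

```bash
python3 - <<'E'
from h import *
st(phi=.4)
E
```

```text
t 37.8 F tool [-0.0852 -0.0058 -0.8921] local [-0.0008  0.1375  0.0035] open 0.0007861617307753416
```

Call:
carry_out:
  translation:
    - [0,0,0.001]
    - [0,0,0.001]
    - [0,0,0.001]
    - [0,0,0]
  turn:
    - [0,0,0]
    - [0,0,0]
    - [0,0,0]
    - [0,0,0]
  gripper: [1,1,1,1]

```text
time: 38.2
tool_pos: [0.6013, 0.076, 0.1409]
tool_rot: [3.141, -0.402, 1.534]
contact_force: [-0.7, -1.0, 2.2]
opening: -0.0001
```

```bash
python3 - <<'E'
from h import *
st(phi=.4)
E
```

```text
t 38.2 F tool [-0.0645 -0.656  -2.4545] local [-0.0001  0.1375  0.0025] open -7.065616369285245e-05
```

Call:
carry_out:
  translation:
    - [0,0,0.001]
    - [0,0,0.001]
    - [0,0,0]
  turn:
    - [0,0,0]
    - [0,0,0]
    - [0,0,0]
  gripper: [1,1,1]

```text
time: 38.5
tool_pos: [0.6015, 0.0762, 0.1405]
tool_rot: [3.139, -0.401, 1.535]
contact_force: [-4.6, -5.5, 14.1]
opening: 0.0007
```

```bash
python3 - <<'E'
from h import *
st(phi=.4)
E
```

```text
t 38.5 F tool [  0.3223  -4.376  -15.1771] local [0.0001 0.1375 0.0021] open 0.0006597208973552569
```

Call:
carry_out:
  translation:
    - [0,0,-0.02]
    - [0,0,-0.04]
    - [0,0,-0.05]
    - [0,0,0]
    - [0,0,0]
    - [0,0,0]
    - [-0.03,-0.01,-0.01]
    - [-0.03,-0.01,0]
    - [-0.03,-0.01,0]
    - [0,0,0]
  turn:
    - [0,0,0]
    - [0,0,0]
    - [0,0,0]
    - [0,-0.1333,0]
    - [0,-0.1333,0]
    - [0,-0.1334,0]
    - [0,0,0]
    - [0,0,0]
    - [0,0,0]
    - [0,0,0]
  gripper: [1,1,1,1,1,1,1,1,1,1]

```text
time: 39.5
tool_pos: [0.5654, -0.0575, 0.2496]
tool_rot: [-3.141, -0.001, 1.531]
contact_force: [0.4, 0.4, -0.1]
opening: 0.0005
```

```bash
python3 - <<'E'
from h import *
w=read_camera('wrist');s=read_camera('scene');o=robot.observe();print(o['time'],o['tool_pos'])
save(w['img'],'final_w')
g=cv2.cvtColor(w['img'],cv2.COLOR_RGB2GRAY);hsv=cv2.cvtColor(w['img'],cv2.COLOR_RGB2HSV)
# ascii of the housing in reader coords, z=.076
ys=np.arange(-.115,.0,.004)
for x in np.arange(-.10,.10,.006):
    u=proj(w,[r2w([x+.0017,y,.07]) for y in ys]);r=''
    for a,b in u:
        a,b=int(round(a)),int(round(b));
        if not(0<=a<640 and 0<=b<400): r+='?';continue
        v=g[b,a]; blue=hsv[b,a,1]>130 and 100<hsv[b,a,0]<130 and v>40
        r+='B' if blue else '#' if v<30 else '+' if v<70 else '-' if v<150 else '.'
    print('%6.3f'%x,r)
for p in(w,s): print([(k,[(np.round(q['pixel'],1).tolist(),round(q['score'],2)) for q in nets.tip_of(p,k)][:5]) for k in('cassette','leaf_handle','leaf_nest','window')])
print(proj(s,[leafP(.4,[.0017,.135,-.0025]),leafP(.4,[.0017,.059,0]),r2w([.0017,-.059,.076])]),proj(w,r2w([.0017,-.059,.076])))
E
```

```text
39.6 [ 0.5663 -0.0551  0.2496]
-0.100 .............................
-0.094 ..........................-BB
-0.088 ...................-......-BB
-0.082 ..........................-BB
-0.076 ..........................-+.
-0.070 ..........................--.
-0.064 ..........................--.
-0.058 .........++++++++-#.......--.
-0.052 ......-++++++++++#+++.....--.
-0.046 .......++++++++++++++.....--.
-0.040 ......-++++++++++++#+.....--.
-0.034 ......-++++++++++++++.....--.
-0.028 .....-#++++++++++++++.+...-..
-0.022 .....-+++++#++++++++#.-...-B.
-0.016 .....+++++++++#++##++.-...-B.
-0.010 .....-+++#+++++++++++.-...-B.
-0.004 .....-+#+++++++++++++--...-B.
 0.002 .....+#++++++##+++###-+...-B.
 0.008 .....-++++++++#++###+-+...-B.
 0.014 .....-++#+++++#+##+++-+...-B.
 0.020 .....+#+++#++++#+#+++-+...-B.
 0.026 -----++##############+++--##-
 0.032 ########################-+##-
 0.038 ########################-+##-
 0.044 ########################-+##-
 0.050 ########################-###+
 0.056 #######################+-+##+
 0.062 ++++++++++++++++++#####+-++++
 0.068 +++++++++++++++++++#++++-+++-
 0.074 ++++++++++++++++++++##++-+++-
 0.080 ++++++++++++++++++++++#+-+++-
 0.086 ++++++++++++++++++++++++-++--
 0.092 ++++++++++++++++++#+#+++-+---
 0.098 ++++++++++++++++++++++++-+++-
[('cassette', [([281.5, 210.7], 0.98), ([628.6, 20.9], 0.88), ([506.5, 159.2], 0.68)]), ('leaf_handle', [([456.8, 226.5], 0.95)]), ('leaf_nest', [([382.0, 219.5], 0.97), ([460.5, 227.0], 0.66), ([383.5, 163.7], 0.57)]), ('window', [([284.1, 167.1], 0.48)])]
[('cassette', [([301.5, 213.0], 0.86), ([477.2, 312.5], 0.76), ([381.3, 298.9], 0.56)]), ('leaf_handle', [([338.3, 211.9], 0.34)]), ('leaf_nest', [([321.0, 221.8], 0.9)]), ('window', [([300.5, 213.4], 0.75), ([314.4, 243.9], 0.3)])]
[[338.0495 229.3422]
 [321.8719 222.3831]
 [300.5155 209.6094]] [[282.7271 211.0424]]
```

Call:
carry_out:
  translation:
    - [0,0.03,-0.02]
    - [0,0.03,-0.02]
    - [0,0.02,-0.02]
    - [0,0,0]
  turn:
    - [0,0,0]
    - [0,0,0]
    - [0,0,0]
    - [0,0,0]
  gripper: [1,1,1,1]

```text
time: 40.4
tool_pos: [0.6487, -0.0578, 0.3113]
tool_rot: [3.137, -0.001, 1.535]
contact_force: [-1.2, -0.2, 0.5]
opening: 0.0005
```

```bash
python3 - <<'E'
from h import *
w=read_camera('wrist');t=read_camera('top');o=robot.observe();print(o['time'],o['tool_pos'])
g=cv2.cvtColor(w['img'],cv2.COLOR_RGB2GRAY)
us=np.arange(-.115,-.005,.003)
for x in np.arange(-.099,.11,.0045):
    u=np.round(proj(w,[r2w([x+.0017,y,.076]) for y in us])).astype(int)
    print('%6.3f'%x,''.join('?' if not(0<=a<640 and 0<=b<400) else '#' if g[b,a]<75 else '-' if g[b,a]<150 else '.' for a,b in u))
E
```

```text
40.5 [ 0.6459 -0.0576  0.3085]
-0.099 .....................................
-0.095 .....................................
-0.090 .....................................
-0.085 ...................-.....-.........-#
-0.081 ...................................##
-0.076 ...................................#-
-0.072 ...................................-.
-0.067 ...................................-.
-0.063 ...................................-.
-0.058 ............-#########--#-.........-.
-0.054 .........-----########------.......-.
-0.049 .........###################-......#-
-0.045 .........###################-......#.
-0.040 .........###################-......-.
-0.036 .........###################-......#.
-0.031 .........###################-......#.
-0.027 ........####################---....##
-0.022 .......-####################-#-....##
-0.018 .......-####################-#-....##
-0.013 .......-####################.#-....##
-0.009 ........####################-#-....##
-0.004 .......-####################-#-....##
 0.000 .......-####################-#-....##
 0.005 .......-###################
[... 345 characters left out ...]
################.......-.
 0.045 .........###################.......#-
 0.050 ............-#########-##-.........-.
 0.054 .............--######-..-..........-.
 0.059 ...................................-.
 0.063 ...................................-.
 0.068 ...................................-.
 0.072 ............---------------........-.
 0.077 ...........-###############........##
 0.081 ...........-###############.........-
 0.086 .....................................
 0.090 .....................................
 0.095 .....................................
 0.099 .....................................
 0.104 .....................................
 0.108 .....................................
```

```bash
python3 -c "
from h import *
print(robot.hand_in())"
```

```text
the job is handed in; nothing more can be done
None
```

The job is done and handed in at about 40.5 s of the 72 s allowed. The cassette lies face-down in the reader's window and the empty leaf is back on its rest posts.

- **Leaf down:** my first push missed the handle bar, because the finger passed in front of it without touching. The second push lowered the leaf onto its posts.
- **Loading:** I gripped the stand cassette across its 58 mm sides and set it on the rollers. Pressing the end rims brought both ends down to about 14.5 mm above the nest floor (14 mm is fully home). The highest press was about 15 N, above the 5 to 8 N per end that the task gives. I never commanded a move onto the plate itself.
- **Flip and eject:** I swung the leaf right over and pressed the red button to its stop, with about 23 N at the end. Then I swung the empty leaf back.

**Last checks:**
- **Cassette:** the last wrist picture shows a straight black rectangle of equal width along its length. Both tongues show, and it sits between the window locators.
- **Leaf:** the bar is stiff at its rest height, 2.1 mm measured against 2.0 mm expected.
- **Disagreements:**
  - The bar slipped a few millimetres in the fingers during both swings.
  - The grip opening read about 8 mm on the 9 mm bar.
  - The final leaf-handle detection in the scene picture was about 17 px off, at a low score of 0.34. I trusted the contact reading instead.
  - The wrist camera was about 2 mm off sideways.
- **Not checked:** I took no separate look at the bottles at the end. No move went near them.

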